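# Fit the lever handle to the citrus press and close it

### The arm

A 6-joint arm with a two-finger parallel gripper is mounted at the origin on the work surface. World frame = base frame: x ahead of the robot, y to its left, z up, the work surface at z = 0. Lengths are in m, angles in degrees, forces in N, time in s.
With the tool pointing down it reaches from about 0.4 to 0.825 m from the base axis. Payload 7 kg.
Tool frame: the origin (TCP) lies at the very end of the fingers, on their centre line; the grasp point (between the pads) lies 19 mm behind it; z points along the fingers, y is the line along which they close (so a half turn about z gives the same grasp; the last joint's range is limited). The gripper opens to 88 mm and grips with 3 to 60 N. Pads are 19 mm wide; open, the fingers measure 130 mm over their backs; the gripper's body (78 mm by 193 mm) begins 47 mm behind the grasp point.
Start: joints at [87.554, 20.546, 0.682, 0, -70.136, -16.507], TCP at [0.219, 0.638, 0.227] pointing down, gripper open.
Joint ranges: [-176.03, 176.03], [-82.01, 121.73], [-58.28, 71.71], [-173.87, 95.51], [-174.79, -0.11], [-173.66, 173.66]. Speed limits (degrees/s): [136.94, 136.94, 172.46, 180, 180, 180].

### API

Orientations are given as [roll, pitch, yaw] about the fixed x, y, z axes, in that order (R = Rz(yaw) Ry(pitch) Rx(roll)).
In Python, from plant import ctrl gives the robot as it stands.
- The arm moves only by the tool carry_out, never from a script. Its argument "deltas" is a list that holds one entry, the list of rows, each a list of 5 numbers: the shift along the tool's x, y, z scaled (see below), then the turn about the tool's z scaled (see below), then the opening, from -1 (shut) to 1 (fully open). A call has 1 to 5 rows; each row is the pose to reach, as a shift and turn from the pose commanded when the call began, along the tool's axes at that moment, turning the shorter way round; what a row does not reach only later rows make up. The controller multiplies each number of a shift by 20 cm and each number of a turn by 2 pi rad. A row lasts 1/10 s, in which the tool goes at most 50 mm and 8.59 degrees, less where a joint would pass 70% of its speed; a pose out of reach is approached as far as the arm can. A call with a number of a shift or a turn outside -1 to 1 is refused whole. A call with a gripper value outside its range is refused whole. The fingers move at their own pace and stop on an object; the grip force is fixed at half the most. Time passes only in rows, so rows that repeat a pose let the fingers close. It gives the time, the measured TCP pose, the force, the opening and the grip force at its end, in the units of the state.
- ctrl.get_obs(): the state, without advancing time (a new reading comes with each control period).
- ctrl.snapshot(name): name is "scene" or "top"; returns a dict with "color" (480x640x3 uint8, red, green, blue), "camera_matrix" (3x3 intrinsics, pixels), "R" (3x3) and "t" (3): a world point X has camera coordinates R X + t. Camera axes: x right, y down, z forward; pixel columns grow to the right and rows downward; lengths in m; the calibration is good to about 2 mm. A picture is of the moment at which its call begins. There is no depth.
- ctrl.close_job(): hands the job in; it is judged then, once.
Trained networks look in a picture, given as the dict that the camera call returned (one of the last four; its "shot" number tells which), for a name from the list of things; names that differ only in an ending like _2 or _b are one class to them, and where a whole thing is asked for, a point or a joint stands for the part that bears it (a point fixed in the world has none). Each returns a list of dicts, best first, with "p" (0 to 1); they miss things now and then, are a little off and sometimes report something else, mostly with a low value. They report only what shows in the picture. A call takes as long as a camera call. They do not tell look-alikes from the thing itself.
- ctrl.search_frame(picture, name): "centre" ([column, row] in pixels, amid what is visible of it).
- ctrl.silhouettes(picture, name): "mask" (480x640 bool, what is visible of it) and "centre" ([column, row] in pixels, amid what is visible of it).
- ctrl.spot_point(picture, name): "centre" ([column, row] in pixels: a listed point, or the origin of a listed thing).
The state is a dict: "clock": time; "joint_pos": joint angles; "qvel": joint speeds; "tau": joint torques, N m; "tool_pos": TCP position; "orientation": TCP orientation; "force": force on the tool from outside, world axes, zero at the start; "moment": the same for the moment, N m; "opening": finger opening in m; "gripper_force": force on a finger pad.
Only numpy, scipy, OpenCV 4.12 (cv2) and the standard library are available. Lean on these libraries where they do the work, as an engineer would, in place of code of your own. Each camera call takes 0.05 s, during which the arm holds its last target. There are 200 camera calls.

### The job

The lever handle of the hinged citrus press is lying loose on the trolley. With the press arm still raised, slide the handle, hole upward, fully home onto the square stub of the arm so that the brass spring button pops through its hole; then bring the arm gently all the way down, so that the bell closes over the squeezing cone and keeps the falling blossoms out, and let go. Leave the other things on the trolley where they stand.

Things in the scene. Friction and masses are not known exactly. Their poses are not given: they have to be found in the camera images.
- press: Yellow cast citrus press screwed to the trolley: base 230 x 150 x 14 mm, 151 mm high hinge post at its back, a steel strainer cup with ribbed cone (rim 85 mm high), and over it a hinged arm with a steel bell. Origin: centre of the base's underside; own x points from its front to the hinge post, z up. The hinge pin lies along own y through (85, 0, 125) mm; the arm reaches from it towards own -x.
- press_arm (a joint): Angle of the press arm about its hinge pin, rad: 0 = fully down (stop; arm and stub level, 125 mm above the trolley, bell over the cone), positive = raised, at most 0.68. Starts between 0.42 and 0.65. A stiff friction hinge (about 1.6 N m) keeps it where it is left, also with the handle on; 1 to 3 N at the handle turns it down, about 10 N up.
- stub_root (a point): Point on the arm where the stub leaves the 36 mm square collar, on the stub's axis, 165 mm from the hinge pin. Axes turn with the arm: x along the stub from tip to hinge, y level (press y), z the stub's upper side. The stub, a steel bar 18.4 mm square and 65 mm long, points away from the hinge, raised by press_arm above level. The handle is home when its mouth meets the collar.
- stub_tip (a point): Centre of the stub's free end (black plug), 65 mm from stub_root along the stub; same axes as stub_root.
- stub_button (a point): Point 3.3 mm above the stub's upper face (12.5 mm off its axis), over the centre of the brass button, 37 mm from stub_root towards the tip; axes of stub_root. The handle's hole (handle_hole) comes here when the handle is home. The button is a domed pin, 9 mm across, standing 5 mm out of the stub's upper face.
- press_button (a joint): How far the spring button is pushed in, m: 0 = fully out, 0.0055 = below the stub's face. Spring: 2.4 N to start, about 6 N fully in. The flared mouth of the handle pushes it in by itself (about 5 to 12 N along the stub), and it springs out again in the hole.
- handle: Loose lever handle, hole up, 200 mm long, 220 g: bare aluminium square tube 25 mm wide, 20 mm inside, mouth flared to 33 mm over its last 8 mm; black rubber grip 33 mm square at the rear. Origin: mid-length, underside; tube axis 16.4 mm above it. Own x points to the open mouth (x = 100 mm): rubber from -100 to -15, bare tube -15 to 92 mm; z is the hole's side. Home, its axes match stub_root's.
- handle_mouth (a point): Centre of the handle's open mouth, on the tube's axis; handle axes. Inside, the tube is open for 115 mm.
- handle_hole (a point): Centre of the 12 mm square hole in the tube's upper wall, at its outer face, 37 mm behind the mouth; handle axes.
- tumbler_a: Ribbed blue tumbler, 76 mm across, 100 mm high; a bystander. Origin: centre of its foot.
- tumbler_b: Second ribbed blue tumbler, same size; a bystander.
- pick_jar: Screw-top glass jar full of bamboo cocktail picks, 72 mm across, 134 mm high; a bystander. Origin: centre of its foot.
- opener: Flat steel bottle opener, 140 x 42 x 6 mm, lying; a bystander. Origin: under its middle.
- lime_bowl: White bowl of limes and lemons, 150 mm across, about 92 mm high; a bystander. Origin: centre of its foot.
- coasters: Stack of four round coasters, 90 mm across, 25 mm high; a bystander. Origin: centre of its underside.
- ice_tongs: Steel ice tongs, about 165 mm long, 20 mm high, lying; a bystander. Origin: under their middle.
Things that resemble listed ones, but are neither listed nor needed, are in the scene too. Several things have the shape of the handle; the one meant has the colours described above.

How it is judged (in metres and radians):
On the way, in this order (a step that is already met when the one before it is completed fails the run):
1. the handle is home on the raised stub and the button has popped through its hole (distance between handle_hole and stub_button below 0.005 m and value of joint press_button below 0.0018 m and value of joint press_arm above 0.2 rad), for 0.2 s.
2. the arm is all the way down (value of joint press_arm below 0.04 rad), for 0.2 s.
At the end, for the whole second after the job is handed in: The handle is home on the stub (hole within 5 mm of its place over the button, tube within 0.12 rad of the stub's axis), the button stands out through the hole (pushed in less than 1.8 mm), the press arm is fully down (less than 0.04 rad), and the handle is at rest (distance between handle_hole and stub_button below 0.005 m and angle between the x axis of handle and the x axis of stub_root, either way round below 0.12 rad and value of joint press_button below 0.0018 m and value of joint press_arm below 0.04 rad and linear speed of handle below 0.02 m/s); the robot touches nothing.
It fails at once if the press arm is slammed down (faster than 2 rad/s) (velocity of joint press_arm below -2 rad/s).
It fails at once if a tumbler, the jar or the bowl is shifted by more than 30 mm or tipped over (distance of any of tumbler_a, tumbler_b, pick_jar, lime_bowl from where it was at the start of the episode above 0.03 m or angle between any of tumbler_a, tumbler_b, pick_jar's own z axis and vertical above 0.4 rad).
It fails at once if the opener, the coasters or the tongs are shifted by more than 30 mm (distance of any of opener, coasters, ice_tongs from where it was at the start of the episode above 0.03 m).
It also fails if it takes over 50 s, if anything falls off the work surface, if the arm or the gripper's body presses on something with over 40 N, if the wrist force passes 120 N, or if a joint passes its speed limit or range.

## Working session

There is one attempt and no reset: what is moved stays moved. The work goes in short steps, Python scripts to look and compute and a tool call to move; the robot and the scene stay as the last step left them, time stands still between calls to the robot, and variables do not carry over. Pictures are saved under pics/ and viewed, at most 10 in all, crops included, and the job is handed in when it is done.

Besides the shell and the picture viewer there is one more tool, called after "Request:" as name(argument=value, ...) on one line, values as JSON. carry_out: Moves the arm, as the interface text tells. Its arguments: {"type":"object","properties":{"deltas":{"type":"array"}},"required":["deltas"]}

```bash
mkdir -p pics; ls
cat > h.py <<'E'
import numpy as np, cv2
from plant import ctrl
def snap(n,f=None):
    s=ctrl.snapshot(n)
    if f: cv2.imwrite('pics/'+f,s['color'][:,:,::-1])
    return s
def ray(s,px):
    K=np.array(s['camera_matrix']);R=np.array(s['R']);t=np.array(s['t'])
    d=R.T@np.linalg.inv(K)@np.array([px[0],px[1],1.]); return -R.T@t,d/np.linalg.norm(d)
def atz(s,px,z):
    c,d=ray(s,px); return c+d*(z-c[2])/d[2]
def tri(obs):
    A=np.zeros((3,3));b=np.zeros(3)
    for s,px in obs:
        c,d=ray(s,px);P=np.eye(3)-np.outer(d,d);A+=P;b+=P@c
    return np.linalg.solve(A,b)
def proj(s,X):
    X=np.atleast_2d(X);p=(np.array(s['R'])@X.T).T+s['t'];p=(np.array(s['camera_matrix'])@p.T).T;return p[:,:2]/p[:,2:]
E
python3 - <<'E'
from h import *
a=snap('scene','s1.png');b=snap('top','t1.png')
for s in (a,b):
    print(ray(s,(320,240)))
    for n in ['handle_mouth','handle_hole','stub_root','stub_tip','stub_button','press','handle']:
        print(n,[(np.round(d['centre']).tolist(),round(d['p'],2)) for d in ctrl.spot_point(s,n)[:5]])
E
```

```text
pics
(array([ 1.25912606, -0.57184496,  0.70448281]), array([-0.67423902,  0.51692075, -0.52744164]))
handle_mouth [([136.0, 305.0], 0.9), ([314.0, 278.0], 0.88), ([239.0, 300.0], 0.85)]
handle_hole [([314.0, 279.0], 0.94), ([234.0, 302.0], 0.91), ([114.0, 298.0], 0.6)]
stub_root [([385.0, 184.0], 0.82), ([424.0, 323.0], 0.26)]
stub_tip [([367.0, 172.0], 0.97), ([379.0, 171.0], 0.42)]
stub_button [([378.0, 171.0], 0.64)]
press [([399.0, 252.0], 0.92)]
handle [([309.0, 305.0], 0.66), ([211.0, 329.0], 0.62), ([91.0, 308.0], 0.57)]
(array([ 0.30763397, -0.01798383,  1.28118916]), array([ 0.17002327, -0.00822648, -0.98540571]))
handle_mouth [([318.0, 247.0], 0.98), ([380.0, 260.0], 0.96), ([460.0, 322.0], 0.93)]
handle_hole [([472.0, 329.0], 0.88), ([324.0, 239.0], 0.85)]
stub_root [([225.0, 226.0], 0.96)]
stub_tip [([245.0, 226.0], 0.71), ([413.0, 256.0], 0.28)]
stub_button [([232.0, 223.0], 0.59)]
press [([223.0, 235.0], 0.81), ([399.0, 316.0], 0.6)]
handle [([414.0, 254.0], 0.78), ([337.0, 222.0], 0.76), ([484.0, 343.0], 0.69)]
```

```bash
python3 -c "
from h import *
print(ctrl.get_obs())"
```

```text
{'clock': 0.8, 'joint_pos': array([ 8.75538696e+01,  2.05471503e+01,  6.82291654e-01, -2.23495377e-03,
       -7.01348398e+01, -1.65059174e+01]), 'qvel': array([-0.11478165,  0.02092829,  0.15173267, -0.04494564,  0.01698738,
       -0.06633365]), 'tau': array([ 9.49926325e-04, -5.82278395e+01,  2.93275917e+01,  7.00216636e+00,
        1.25360643e-02, -1.01890507e-05]), 'tool_pos': array([0.21923229, 0.63838699, 0.22654782]), 'orientation': array([ 1.79999692e+02,  2.10102346e-03, -1.89528073e+01]), 'force': array([ 0.72814071, -0.02016197, -1.114071  ]), 'moment': array([-0.00064049,  0.01508603, -0.04078812]), 'gripper_force': 0.0, 'opening': 0.08790451228687624}
```

View pics/s1.png

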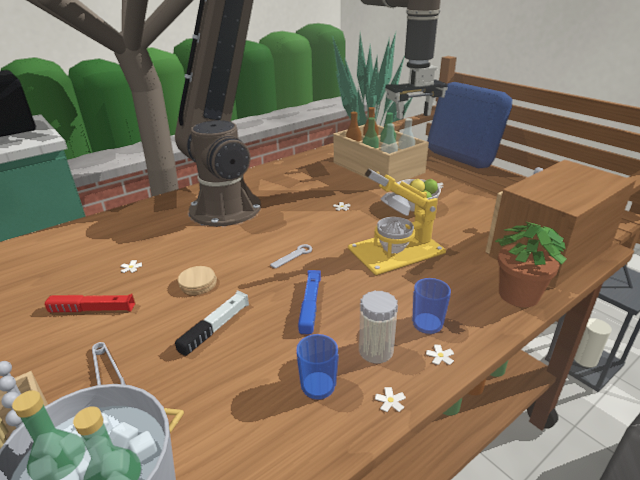

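View pics/t1.png

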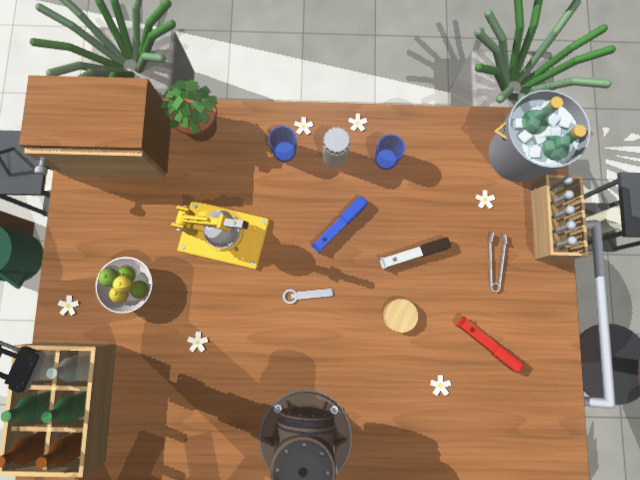

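The top view (second picture) looks along the table with +x up and −y to the right. There are three handle-shaped candidates:
- **Red:** top (490,345).
- **Blue:** top (340,222).
- **Bare aluminium with black grip:** scene (211,329), top (414,254). Its colours match the description.

I'll confirm with one crop and measure poses.

```bash
cat > m.py <<'E'
from h import *
from scipy.optimize import least_squares
a=snap('scene');b=snap('top')
x=cv2.resize(a['color'][280:365,160:265],None,fx=5,fy=5,interpolation=3);y=cv2.resize(b['color'][225:285,370:460],None,fx=4,fy=4,interpolation=3)
w=max(x.shape[1],y.shape[1]);c=np.zeros((600,w,3),np.uint8);c[:425*1,:x.shape[1]]=x
d=cv2.resize(y,None,fx=.7,fy=.7);c[430:430+d.shape[0],:d.shape[1]]=d
cv2.imwrite('pics/c1.png',c[:,:,::-1])
def sp(s,n): return [(np.round(d['centre'],1).tolist(),round(d['p'],2)) for d in ctrl.spot_point(s,n)[:4]]
print('mouth',atz(b,(380,260),.0164),atz(a,(239,300),.0164))
print('hole',atz(a,(234,302),.029))
for n in ['stub_root','stub_tip','stub_button','press','press_arm']: print(n,sp(a,n),sp(b,n))
for n in ['pick_jar','tumbler_a','lime_bowl','opener','coasters','ice_tongs']:
    for s in (a,b): print(n,[np.round(atz(s,q[0],0),3).tolist()+[q[1]] for q in sp(s,n)[:3]])
for n in ['handle']:
  for s in (a,b):
    for d in ctrl.silhouettes(s,n)[:4]: print(n,d['centre'],d['p'],d['mask'].sum())
E
python3 m.py
```

```text
mouth [ 0.47336629 -0.19668213  0.0164    ] [ 0.46795194 -0.21022885  0.0164    ]
hole [ 0.48144327 -0.2294381   0.029     ]
stub_root [] [([227.7, 225.3], 0.71)]
stub_tip [([371.3, 172.3], 0.81)] [([245.4, 223.1], 0.57)]
stub_button [([381.8, 169.7], 0.92)] [([231.6, 223.0], 0.75)]
press [([397.0, 253.1], 0.73), ([318.4, 385.8], 0.63)] [([224.6, 235.8], 0.87)]Traceback (most recent call last):
  File "m.py", line 11, in <module>
    for n in ['stub_root','stub_tip','stub_button','press','press_arm']: print(n,sp(a,n),sp(b,n))
                                                                                 ~~^^^^^
  File "m.py", line 8, in sp
    def sp(s,n): return [(np.round(d['centre'],1).tolist(),round(d['p'],2)) for d in ctrl.spot_point(s,n)[:4]]
                                                                                     ~~~~~~~~~~~~~~~^^^^^
ValueError: it knows: coasters, handle, handle_hole, handle_mouth, ice_tongs, lime_bowl, opener, pick_jar, press, stub_button, stub_root, stub_tip, tumbler
```

View pics/c1.png

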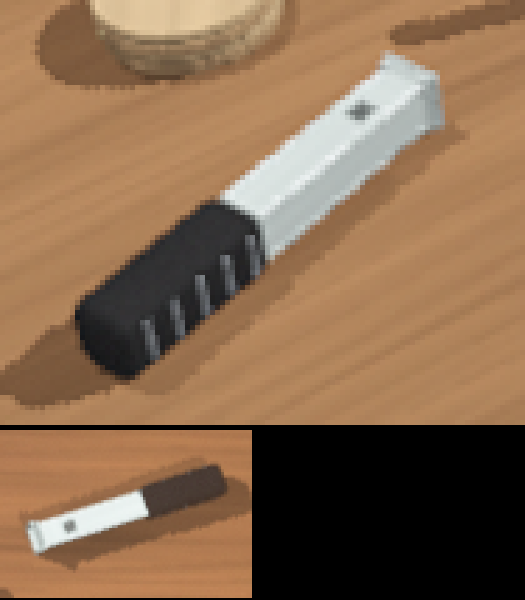

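The crop confirms the aluminium tube with black grip, hole up: scene hole about (232,302), top hole about (395,259). Next I'll enlarge the press.

```bash
cat > m2.py <<'E'
from h import *
a=snap('scene');b=snap('top')
x=cv2.resize(a['color'][155:275,340:460],None,fx=5,fy=5,interpolation=3)[:, :440]
x=cv2.resize(a['color'][160:270,345:445],None,fx=4,fy=4,interpolation=3)
y=cv2.resize(b['color'][190:280,170:280],None,fx=3.6,fy=3.6,interpolation=3)
c=np.zeros((440,800,3),np.uint8);c[:,:400]=x;c[:324,404:800]=y
cv2.imwrite('pics/c2.png',c[:,:,::-1])
def sp(s,n): return [(np.round(d['centre'],1).tolist(),round(d['p'],2)) for d in ctrl.spot_point(s,n)[:4]]
for n in ['pick_jar','tumbler_a','lime_bowl','opener','coasters','ice_tongs']:
    for s in (a,b): print(n,[np.round(atz(s,q[0],0),3).tolist()[:2]+[q[1]] for q in sp(s,n)[:3]])
for s in (a,b):
    for d in ctrl.silhouettes(s,'handle')[:4]:
        m=d['mask'];mc=s['color'][m].mean(0);r=cv2.minAreaRect(np.argwhere(m)[:,::-1].astype(np.float32))
        print(np.round(d['centre']),m.sum(),mc.round(),np.round(cv2.boxPoints(r),1).tolist())
E
python3 m2.py
```

```text
pick_jar [[0.773, -0.066, 0.97], [0.786, 0.082, 0.16]]
pick_jar []
tumbler_a [[0.78, 0.1, 0.9], [0.776, -0.204, 0.7]]
tumbler_a [[0.786, 0.087, 0.91], [0.772, -0.21, 0.75]]
lime_bowl [[0.382, 0.484, 0.69], [0.443, -0.218, 0.4]]
lime_bowl [[0.385, 0.483, 0.79], [0.768, -0.214, 0.37]]
opener [[0.374, 0.026, 0.71]]
opener [[0.37, 0.015, 0.59], [0.491, -0.522, 0.52]]
coasters [[0.323, -0.248, 0.66]]
coasters [[0.331, -0.248, 0.61]]
ice_tongs [[0.477, -0.522, 0.72]]
ice_tongs [[0.492, -0.516, 0.77]]
[310. 304.] 858 [ 74. 107. 187.] [[297.20001220703125, 332.29998779296875], [306.3999938964844, 268.29998779296875], [321.79998779296875, 270.5], [312.6000061035156, 334.5]]
[ 88. 305.] 1463 [163.  53.  49.] [[44.900001525878906, 294.1000061035156], [134.0, 292.8999938964844], [134.1999969482422, 311.20001220703125], [45.099998474121094, 312.3999938964844]]
[342. 219.] 737 [ 77. 102. 199.] [[310.5, 244.5], [360.0, 195.0], [368.5, 203.5], [319.0, 253.0]]
[489. 349.] 947 [207.  67.  56.] [[454.79998779296875, 325.0], [463.29998779296875, 314.3999938964844], [525.0, 364.29998779296875], [516.5, 374.79998779296875]]
[416. 254.] 777 [152. 148. 143.] [[378.5, 258.5], [447.6000061035156, 236.39999389648438], [451.29998779296875, 248.1999969482422], [382.29998779296875, 270.29998779296875]]
```

View pics/c2.png

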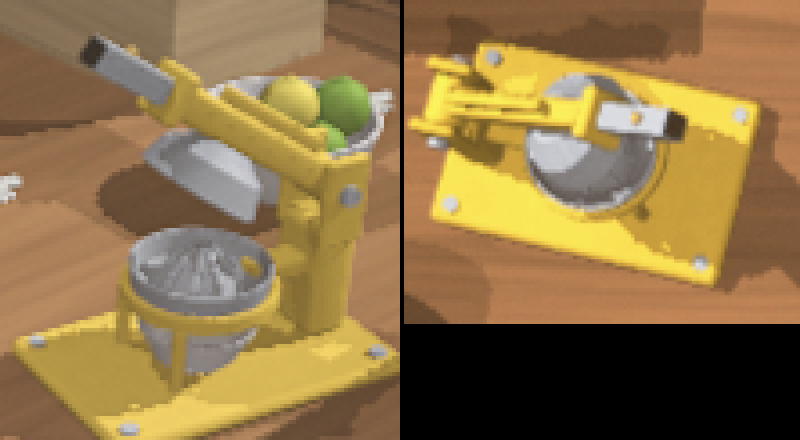

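```bash
cat > m3.py <<'E'
from h import *
from scipy.optimize import least_squares
a=snap('scene');b=snap('top')
Rz=lambda y:np.array([[np.cos(y),-np.sin(y),0],[np.sin(y),np.cos(y),0],[0,0,1]])
def armp(r,off,th): # r from hinge along arm, off = above axis, press frame
    return np.array([.085-r*np.cos(th)+off*np.sin(th),0,.125+r*np.sin(th)+off*np.cos(th)])
def fp(p,full=False):
    x,y,yaw,th=p;O=np.array([x,y,0]);W=lambda q:O+Rz(yaw)@np.array(q)
    L=[(b,W((.115,-.075,.014)),(191.1,201.9)),(b,W((-.115,-.075,.014)),(268.9,218.3)),(b,W((-.115,.075,.014)),(256.1,269.4)),(b,W((.115,.075,.014)),(177.5,250.3)),
     (b,W(armp(.202,.0142,th)),(234.4,222.8)),(b,W(armp(.230,.0092,th)),(247.8,224.7)),
     (a,W(armp(.230,0,th)),(368,173.3)),(a,W(armp(.202,.0125,th)),(380.5,170.8)),(a,W((-.115,-.075,.014)),(348.5,246.7))]
    L=[(s,X,q) for s,X,q in L]
    return np.concatenate([proj(s,X)[0]-q for s,X,q in L])
best=min((least_squares(fp,[.55,.22,y0,.5],loss='soft_l1') for y0 in (1.3,1.8)),key=lambda r:r.cost)
print('press',best.x.round(4),np.degrees(best.x[2:]).round(1),'\n',fp(best.x).reshape(-1,2).round(1).tolist())
p=best.x;O=np.array([p[0],p[1],0]);np.save('press.npy',p)
for r in (.165,.23,.265,.33): print(r,(O+Rz(p[2])@armp(r,0,p[3])).round(4))
def fh(p):
    x,y,yaw=p;W=lambda u,v,w:np.array([x,y,0])+Rz(yaw)@np.array([u,v,w])
    L=[(a,W(.063,0,.029),(232.2,302.2)),(b,W(.063,0,.029),(394.6,258.9)),(b,W(-.1,0,.03),(449.5,242.3)),(b,W(.1,0,.0164),(380.5,264.)),(b,W(-.015,0,.03),(421.5,250.5)),(a,W(-.1,0,.033),(180.,342.5)),(a,W(-.015,0,.031),(208.5,324)) ]
    return np.concatenate([proj(s,X)[0]-q for s,X,q in L])
r=least_squares(fh,[.48,-.27,2.0],loss='soft_l1');print('handle',r.x.round(4),np.degrees(r.x[2]),fh(r.x).reshape(-1,2).round(1).tolist())
E
python3 m3.py
```

```text
press [0.5355 0.2421 1.3617 0.6074] [78.  34.8] 
 [[0.0, -1.9], [1.0, 0.0], [0.5, 0.5], [-1.2, 0.6], [-0.5, 0.0], [-3.7, -0.4], [-3.0, -0.7], [-4.9, 1.6], [24.8, 25.1]]
0.165 [0.525  0.1928 0.2192]
0.23 [0.5139 0.1405 0.2563]
0.265 [0.508  0.1124 0.2762]
0.33 [0.4969 0.0602 0.3133]
handle [ 0.4967 -0.2922  1.9053] 109.16351807462267 [[-0.6, -0.8], [-0.9, -0.1], [-0.5, -1.4], [-0.1, -0.6], [-1.2, -0.3], [-2.2, 0.8], [-1.1, -3.8]]
```

```bash
sed -i 's/(a,W((-.115,-.075,.014)),(348.5,246.7))/(a,W((-.115,.075,.014)),(348.5,246.7)),(a,W((.085,-.02,.125)),(432.2,209)),(a,W((-.115,-.075,.014)),(376.5,270))/' m3.py; python3 m3.py
```

```text
press [0.5377 0.2444 1.3651 0.6002] [78.2 34.4] 
 [[-0.8, -2.6], [0.2, -0.9], [-0.2, -0.5], [-1.9, -0.0], [-0.9, -0.8], [-4.1, -1.3], [-2.0, 0.0], [-3.9, 2.2], [-2.5, -2.5], [-2.9, -2.0], [-1.8, 2.0]]
0.165 [0.5272 0.1943 0.2182]
0.23 [0.5163 0.1418 0.2549]
0.265 [0.5104 0.1136 0.2747]
0.33 [0.4994 0.061  0.3114]
handle [ 0.4967 -0.2922  1.9053] 109.16351807462267 [[-0.6, -0.8], [-0.9, -0.1], [-0.5, -1.4], [-0.1, -0.6], [-1.2, -0.3], [-2.2, 0.8], [-1.1, -3.8]]
```

```bash
cat > plan.py <<'E'
import numpy as np
def plan(p,yaw,wps):
    p=np.array(p,float)
    for w in wps:
        q=np.array(w[:3]);y=np.radians(yaw)
        T=np.array([[np.cos(y),np.sin(y),0],[np.sin(y),-np.cos(y),0],[0,0,-1]])
        d=T.T@(q-p)/.2;dt=-((w[3]-yaw+180)%360-180)/360
        d=np.round(d,3);dt=round(dt,4);p=p+T@d*.2;yaw=yaw-dt*360
        print([float(v) for v in d],dt,'rows>=%.1f'%max(np.linalg.norm(d)*4,abs(dt)*360/8.59),'->',p.round(4),round(yaw,2))
E
python3 -c "
from plan import *
plan([.219,.638,.227],-18.95,[(.30,.52,.36,-18.95),(.42,.34,.36,-40.9),(.47,.13,.36,-70.84),(.495,-.1,.3,-70.84),(.495,-.2875,.2,-70.84),(.495,-.2875,.03,-70.84)])"
```

```text
[0.575, 0.427, -0.665] -0.0 rows>=3.9 -> [0.3    0.5199 0.36  ] -18.95
[0.859, 0.656, 0.0] 0.061 rows>=4.3 -> [0.4199 0.34   0.36  ] -40.91
[0.877, 0.63, 0.0] 0.0831 rows>=4.3 -> [0.47   0.1299 0.36  ] -70.83
[1.127, 0.259, 0.3] 0.0 rows>=4.8 -> [ 0.4951 -0.1     0.3   ] -70.83
[0.885, 0.308, 0.5] 0.0 rows>=4.2 -> [ 0.495  -0.2874  0.2   ] -70.83
[0.0, 0.0, 0.85] 0.0 rows>=3.4 -> [ 0.495  -0.2874  0.03  ] -70.83
```

Request:
carry_out(deltas=[[[0.575,0.427,-0.665,0,1],[0.575,0.427,-0.665,0,1],[0.575,0.427,-0.665,0,1],[0.575,0.427,-0.665,0,1],[0.575,0.427,-0.665,0,1]]])

```text
clock: 2.8
tool_pos: [0.3031, 0.5189, 0.3662]
orientation: [-179.5, -0.1, -19.1]
force: [-0.7, 0.4, 0.9]
opening: 0.0871
gripper_force: 0.0
```

Request:
carry_out(deltas=[[[0.859,0.656,0,0.061,1],[0.859,0.656,0,0.061,1],[0.859,0.656,0,0.061,1],[0.859,0.656,0,0.061,1],[0.859,0.656,0,0.061,1]]])

```text
clock: 3.3
tool_pos: [0.4216, 0.3372, 0.3601]
orientation: [-180.0, -0.0, -41.1]
force: [0.0, -0.2, 1.5]
opening: 0.0878
gripper_force: 0.0
```

Signs are right; continuing.

Request:
carry_out(deltas=[[[0.877,0.63,0,0.083,1],[0.877,0.63,0,0.083,1],[0.877,0.63,0,0.083,1],[0.877,0.63,0,0.083,1],[0.877,0.63,0,0.083,1]]])

```text
clock: 3.8
tool_pos: [0.4703, 0.1271, 0.36]
orientation: [-180.0, -0.0, -71.1]
force: [0.2, 1.4, 0.3]
opening: 0.0879
gripper_force: 0.0
```

Request:
carry_out(deltas=[[[1,0.23,0.3,0,1],[1,0.23,0.3,0,1],[1,0.23,0.3,0,1],[1,0.23,0.3,0,1],[1,0.23,0.3,0,1]]])

```text
clock: 4.3
tool_pos: [0.4917, -0.0768, 0.2978]
orientation: [179.8, 0.0, -71.0]
force: [-0.3, -0.1, 0.0]
opening: 0.0876
gripper_force: 0.0
```

Request:
carry_out(deltas=[[[1,0.335,0.6,0,1],[1,0.335,0.6,0,1],[1,0.335,0.6,0,1],[1,0.335,0.6,0,1],[1,0.335,0.6,0,1]]])

```text
clock: 4.8
tool_pos: [0.495, -0.2861, 0.1782]
orientation: [180.0, 0.0, -70.8]
force: [0.1, 1.2, 0.9]
opening: 0.0877
gripper_force: 0.0
```

```bash
python3 -c "
from plan import *
from h import *
s=snap('top');a=snap('scene')
cv2.imwrite('pics/c3.png',np.hstack([cv2.resize(s['color'][200:300,360:480],(480,400)),cv2.resize(a['color'][200:360,150:278],(320,400))])[:,:,::-1])
o=ctrl.get_obs();print(o['tool_pos'],o['orientation'])
plan(o['tool_pos'],o['orientation'][2],[(.495,-.2875,.06,-70.84),(.495,-.2875,.004,-70.84)])"
```

```text
[ 0.49326372 -0.28706968  0.17556692] [179.70743599   0.19072122 -71.01065323]
[0.005, -0.008, 0.578] -0.0005 rows>=2.3 -> [ 0.4951 -0.2875  0.06  ] -70.83
[-0.0, 0.0, 0.28] 0.0 rows>=1.1 -> [ 0.4951 -0.2875  0.004 ] -70.83
```

View pics/c3.png

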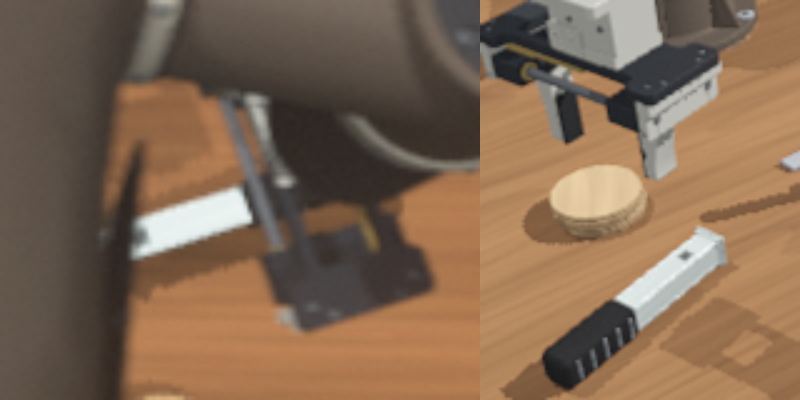

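The picture shows the open gripper above the handle, with the fingers clear of the coasters. Descending now.

Request:
carry_out(deltas=[[[0,0,0.6,0,1],[0,0,0.6,0,1],[0,0,0.6,0,1],[0,0,0.6,0,1]]])

```text
clock: 5.3
tool_pos: [0.4933, -0.2834, 0.0565]
orientation: [179.7, 0.2, -70.8]
force: [0.7, 0.2, 1.0]
opening: 0.0878
gripper_force: 0.0
```

Request:
carry_out(deltas=[[[0,0,0.15,0,1],[0,0,0.27,0,1],[0,0,0.27,0,1],[0,0,0.27,0,-1],[0,0,0.27,0,-1]]])

```text
clock: 5.8
tool_pos: [0.4968, -0.2848, 0.0077]
orientation: [-179.8, -0.1, -70.7]
force: [-0.6, -0.8, 0.7]
opening: 0.0772
gripper_force: 0.0
```

Request:
carry_out(deltas=[[[0,0,0,0,-1],[0,0,0,0,-1],[0,0,0,0,-1],[0,0,0,0,-1],[0,0,0,0,-1]]])

```text
clock: 6.3
tool_pos: [0.4951, -0.2847, 0.0057]
orientation: [-180.0, -0.0, -70.8]
force: [-0.2, 0.5, -0.1]
opening: 0.0371
gripper_force: 0.0
```

Request:
carry_out(deltas=[[[0,0,0,0,-1],[0,0,0,0,-1],[0,0,0,0,-1],[0,0,0,0,-1],[0,0,0,0,-1]]])

```text
clock: 6.8
tool_pos: [0.495, -0.2847, 0.0055]
orientation: [180.0, 0.0, -70.8]
force: [-0.2, -0.4, 0.4]
opening: 0.0251
gripper_force: 30.0
```

Request:
carry_out(deltas=[[[0,0,-0.1,0,-1],[0,0,-0.3,0,-1],[0,0,-0.5,0,-1],[0,0,-0.75,0,-1],[0,0,-1,0,-1]]])

```text
clock: 7.3
tool_pos: [0.4943, -0.2843, 0.2069]
orientation: [179.9, 0.1, -70.8]
force: [2.0, 0.1, -2.4]
opening: 0.025
gripper_force: 30.0
```

```bash
python3 -c "
from h import *
s=snap('top');a=snap('scene')
cv2.imwrite('pics/c4.png',cv2.resize(a['color'][190:370,130:330],(800,600),interpolation=3)[:480,:,::-1] if 0 else cv2.resize(a['color'][150:370,130:400],(736,600),interpolation=3)[:,:,::-1])
for d in ctrl.spot_point(a,'pick_jar')[:3]: print(d['centre'],d['p'],atz(a,d['centre'],0))
m=ctrl.silhouettes(a,'pick_jar')[0]['mask'];i=np.argwhere(m);print(i.min(0),i.max(0))
o=ctrl.get_obs();print(o['clock'],o['tool_pos'],o['orientation'],o['opening'],o['gripper_force'],o['force'])
"
```

```text
[376.9, 350.8] 0.98 [ 0.77950223 -0.06105331  0.        ]
[290 359] [362 397]
7.5 [ 0.49545063 -0.2844329   0.20664211] [-1.79842059e+02 -5.06027402e-02 -7.08072739e+01] 0.024808885561008305 29.97409075498581 [-0.6390316  -0.14176117 -3.582243  ]
```

View pics/c4.png

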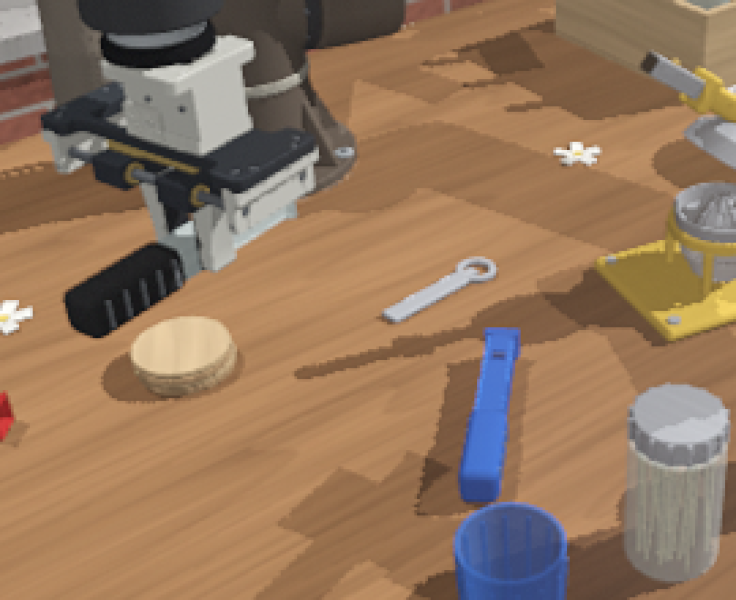

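The handle is held level, hole up, about 8 mm ahead of its middle. The tool can't tilt, so I'll pivot the handle in the pads by pressing its tail gently onto the rigid lid edge of the jar.

```bash
python3 -c "
from plan import *
plan([.495,-.2847,.2055],-70.83,[(.56,-.23,.2055,-34),(.62,-.18,.2055,2),(.686,-.131,.2055,37),(.686,-.131,.145,37)])"
```

```text
[-0.152, -0.397, 0.0] -0.1023 rows>=4.3 -> [ 0.56   -0.2299  0.2055] -34.0
[0.109, -0.375, 0.0] -0.1 rows>=4.2 -> [ 0.62   -0.1799  0.2055] 2.0
[0.338, -0.233, 0.0] -0.0972 rows>=4.1 -> [ 0.686  -0.131   0.2055] 36.99
[0.0, 0.0, 0.302] -0.0 rows>=1.2 -> [ 0.686  -0.131   0.1451] 36.99
```

Request:
carry_out(deltas=[[[-0.152,-0.397,0,-0.102,-1],[-0.152,-0.397,0,-0.102,-1],[-0.152,-0.397,0,-0.102,-1],[-0.152,-0.397,0,-0.102,-1],[-0.152,-0.397,0,-0.102,-1]]])

```text
clock: 8.0
tool_pos: [0.5591, -0.229, 0.2027]
orientation: [179.9, 0.2, -33.7]
force: [-0.2, -0.6, -2.1]
opening: 0.0248
gripper_force: 30.0
```

Request:
carry_out(deltas=[[[0.11,-0.375,0,-0.1,-1],[0.11,-0.375,0,-0.1,-1],[0.11,-0.375,0,-0.1,-1],[0.11,-0.375,0,-0.1,-1],[0.11,-0.375,0,-0.1,-1]]])

```text
clock: 8.5
tool_pos: [0.6193, -0.1795, 0.2028]
orientation: [-180.0, 0.2, 2.1]
force: [0.8, 0.2, -2.6]
opening: 0.0248
gripper_force: 30.0
```

Request:
carry_out(deltas=[[[0.338,-0.233,0,-0.097,-1],[0.338,-0.233,0,-0.097,-1],[0.338,-0.233,0,-0.097,-1],[0.338,-0.233,0,-0.097,-1],[0.338,-0.233,0,-0.097,-1]]])

```text
clock: 9.0
tool_pos: [0.6856, -0.131, 0.2037]
orientation: [-179.9, 0.1, 36.8]
force: [-0.3, -0.8, -1.8]
opening: 0.0248
gripper_force: 30.0
```

```bash
python3 -c "
from h import *
a=snap('scene')
cv2.imwrite('pics/c5.png',cv2.resize(a['color'][170:410,200:480],(700,600),interpolation=3)[:,:,::-1])
o=ctrl.get_obs();print(o['clock'],o['tool_pos'],o['orientation'],o['joint_pos'],o['force'],o['moment'])
"
```

```text
9.05 [ 0.68563455 -0.1311981   0.20405473] [-1.79918415e+02  1.03405928e-01  3.65858599e+01] [ 5.10593292e+00  2.35251409e+01  2.24531356e+00 -1.67043960e-02
 -6.88509642e+01  1.21485898e+02] [ 0.06318714  0.49432788 -2.01331231] [-0.13255871 -0.03849522 -0.02024932]
```

View pics/c5.png

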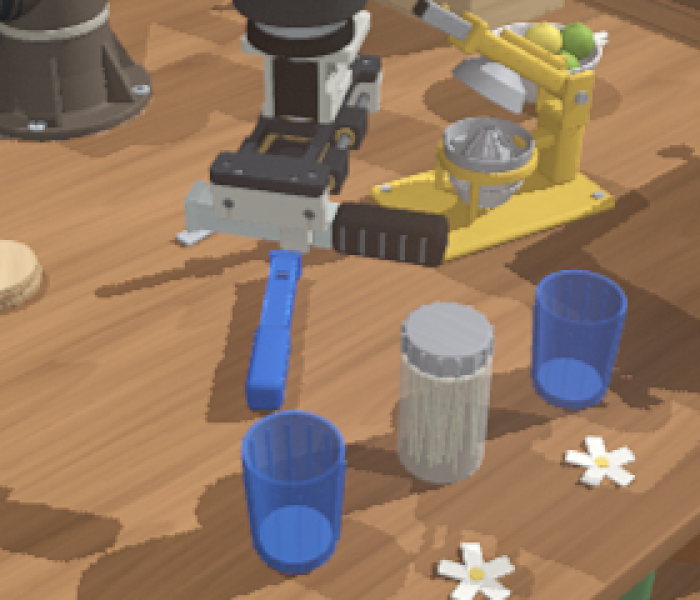

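The picture shows the handle level with its tail pointing at the jar, 10–20 cm above everything. Lowering onto the lid edge.

Request:
carry_out(deltas=[[[0,0,0.15,0,-1],[0,0,0.28,0,-1],[0,0,0.32,0,-1],[0,0,0.36,0,-1],[0,0,0.4,0,-1]]])

```text
clock: 9.55
tool_pos: [0.6869, -0.1318, 0.1269]
orientation: [179.9, -0.1, 36.7]
force: [-3.2, -1.5, 3.2]
opening: 0.0248
gripper_force: 30.0
```

```bash
cat > look.py <<'E'
from h import *
import sys
def look(f=None,box=None):
    a=snap('scene');o=ctrl.get_obs()
    print(o['clock'],o['tool_pos'].round(4),o['orientation'].round(1),o['force'].round(1),o['moment'].round(2))
    for n in ('pick_jar',):
        for d in ctrl.silhouettes(a,n)[:1]:
            i=np.argwhere(d['mask']);print(n,i.min(0),i.max(0),d['centre'])
    for d in ctrl.spot_point(a,'handle_mouth')[:4]+ctrl.spot_point(a,'handle_hole')[:4]: print(np.round(d['centre'],1),round(d['p'],2))
    return a
if __name__=='__main__': look()
E
python3 look.py
```

```text
9.6 [ 0.6862 -0.1316  0.1252] [180.    0.   36.7] [-3.  -2.8  0.8] [-0.72  0.66 -0.01]
pick_jar [290 359] [362 398] [377.0, 329.2]
[278.2 290.6] 0.88
[372.9 349.9] 0.62
[134.9 304.6] 0.57
[116.2 295.4] 0.71
[294.4 286.3] 0.68
```

Request:
carry_out(deltas=[[[0,0,0.02,0,-1],[0,0,0.04,0,-1],[0,0,0.06,0,-1],[0,0,0.08,0,-1],[0,0,0.1,0,-1]]])

```text
clock: 10.25
tool_pos: [0.6869, -0.131, 0.1056]
orientation: [180.0, -0.1, 36.9]
force: [0.5, 0.5, 3.0]
opening: 0.0248
gripper_force: 30.0
```

```bash
python3 -c "
from look import *
a=look()
cv2.imwrite('pics/c6.png',cv2.resize(a['color'][190:400,230:440],(600,600),interpolation=3)[:,:,::-1])"
```

```text
10.3 [ 0.6863 -0.131   0.1046] [-180.     0.    36.8] [-0.8 -0.6  2.3] [-0.12 -0.5  -0.02]
pick_jar [291 359] [362 397] [376.0, 327.5]
[135.3 303. ] 0.84
[283.5 306.9] 0.72
[116.  298.6] 0.93
[295.1 298.2] 0.91
```

View pics/c6.png

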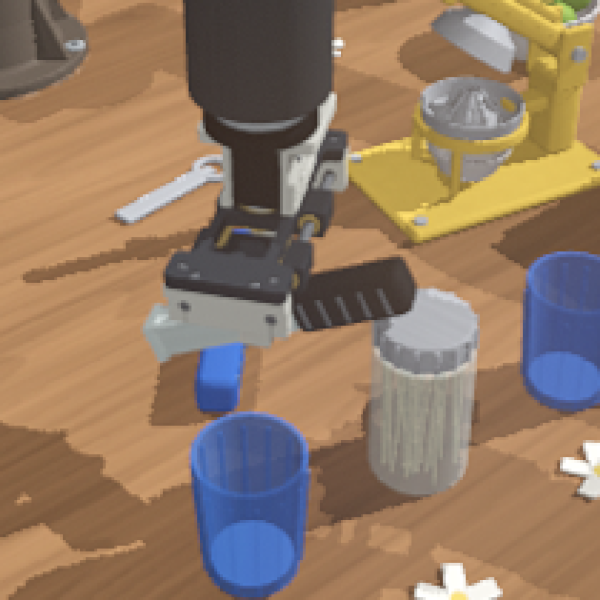

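Tilting works and the jar has not moved. Continuing to about 34°.

Request:
carry_out(deltas=[[[0,0,0.02,0,-1],[0,0,0.04,0,-1],[0,0,0.06,0,-1],[0,0,0.075,0,-1],[0,0,0.075,0,-1]]])

```text
clock: 10.95
tool_pos: [0.6858, -0.1312, 0.0898]
orientation: [-180.0, 0.1, 36.8]
force: [-2.1, -0.1, 0.9]
opening: 0.0248
gripper_force: 30.0
```

Request:
carry_out(deltas=[[[0,0,-0.1,0,-1],[0,0,-0.35,0,-1],[0,0,-0.6,0,-1],[0,0,-0.85,0,-1],[0,0,-0.85,0,-1]]])

```text
clock: 11.45
tool_pos: [0.6891, -0.1318, 0.269]
orientation: [179.5, -0.5, 36.9]
force: [0.3, -0.8, -2.6]
opening: 0.025
gripper_force: 30.0
```

```bash
cat > tilt.py <<'E'
from h import *
from scipy.optimize import least_squares
import sys
def hp(o,th,s,k,off=.011,side=0):
    """point s ahead of handle origin, k above axis; grasp at handle x=g"""
    y=np.radians(o['orientation'][2]);tx=np.array([np.cos(y),np.sin(y),0]);ty=np.array([np.sin(y),-np.cos(y),0]);z=np.array([0,0,1.])
    hx=-np.cos(th)*tx-np.sin(th)*z; hz=-np.sin(th)*tx+np.cos(th)*z   # mouth down
    return o['tool_pos']+off*z+hx*(s-.0076)+hz*k+side*ty
def pk(s,n,near,r=25):
    c=[d for d in ctrl.spot_point(s,n) if np.linalg.norm(np.array(d['centre'])-near)<r]
    return c[0] if c else None
def main():
    a=snap('scene');b=snap('top');o=ctrl.get_obs();print(o['clock'],o['tool_pos'].round(4),o['orientation'].round(2),o['force'].round(1))
    L=[]
    for nm,s in (('scene',a),('top',b)):
        for n,u,k in (('handle_mouth',.1,0),('handle_hole',.063,.0125)):
            q=proj(s,hp(o,.58,u,k))[0]; c=pk(s,n,q)
            print(nm,n,'pred',q.round(1),'net',c and (np.round(c['centre'],1),round(c['p'],2)))
            if c: L.append((s,u,k,np.array(c['centre'])))
    if L:
        f=lambda p:np.concatenate([proj(s,hp(o,p[0],u,k))[0]-q for s,u,k,q in L])
        r=least_squares(f,[.58],loss='soft_l1');print('tilt',r.x,f(r.x).round(1))
    return a,b,o
if __name__=='__main__':
    a,b,o=main();m=ctrl.silhouettes(a,'pick_jar')[0];print(m['centre'])
E
python3 tilt.py
```

```text
11.55 [ 0.6862 -0.1308  0.2612] [ 1.800e+02 -9.000e-02  3.684e+01] [-1.1  1.4 -3.1]
scene handle_mouth pred [282.4 250.1] net (array([280.1, 247. ]), 0.76)
scene handle_hole pred [293.5 238.1] net (array([295.4, 236. ]), 0.9)
top handle_mouth pred [384.  186.4] net (array([383.3, 182.4]), 0.88)
top handle_hole pred [379.8 174.5] net (array([382.7, 174.3]), 0.56)
tilt [0.50416448] [ 0.3  0.3 -2.7  0.1  2.   4.5 -2.4  0.1]
[375.5, 325.3]
```

```bash
python3 -c "
from plan import *
plan([.686,-.131,.2605],36.8,[(.64,-.09,.30,2),(.59,-.05,.32,-33),(.54,-.02,.33,-68),(.491,.019,.33,-101.8)])"
```

```text
[-0.061, -0.302, -0.197] 0.0967 rows>=4.1 -> [ 0.6401 -0.0899  0.2999] 1.99
[-0.243, -0.208, -0.101] 0.0972 rows>=4.1 -> [ 0.59   -0.0501  0.3201] -33.0
[-0.292, 0.01, -0.05] 0.0972 rows>=4.1 -> [ 0.54   -0.0199  0.3301] -68.0
[-0.272, 0.154, 0.0] 0.0939 rows>=3.9 -> [0.491  0.019  0.3301] -101.8
```

Request:
carry_out(deltas=[[[-0.06,-0.302,-0.197,0.097,-1],[-0.06,-0.302,-0.197,0.097,-1],[-0.06,-0.302,-0.197,0.097,-1],[-0.06,-0.302,-0.197,0.097,-1],[-0.06,-0.302,-0.197,0.097,-1]]])

```text
clock: 12.3
tool_pos: [0.6401, -0.0898, 0.2991]
orientation: [180.0, 0.1, 1.8]
force: [0.0, -0.1, -1.6]
opening: 0.0248
gripper_force: 30.0
```

Request:
carry_out(deltas=[[[-0.243,-0.208,-0.1,0.097,-1],[-0.243,-0.208,-0.1,0.097,-1],[-0.243,-0.208,-0.1,0.097,-1],[-0.243,-0.208,-0.1,0.097,-1],[-0.243,-0.208,-0.1,0.097,-1]]])

```text
clock: 12.8
tool_pos: [0.5902, -0.05, 0.3193]
orientation: [180.0, 0.0, -32.9]
force: [-0.5, 0.1, -2.0]
opening: 0.0248
gripper_force: 30.0
```

Request:
carry_out(deltas=[[[-0.292,0.01,-0.05,0.097,-1],[-0.292,0.01,-0.05,0.097,-1],[-0.292,0.01,-0.05,0.097,-1],[-0.292,0.01,-0.05,0.097,-1],[-0.292,0.01,-0.05,0.097,-1]]])

```text
clock: 13.3
tool_pos: [0.5403, -0.02, 0.3296]
orientation: [180.0, 0.0, -67.7]
force: [0.4, -0.6, -2.0]
opening: 0.025
gripper_force: 30.0
```

Request:
carry_out(deltas=[[[-0.272,0.154,0,0.094,-1],[-0.272,0.154,0,0.094,-1],[-0.272,0.154,0,0.094,-1],[-0.272,0.154,0,0.094,-1],[-0.272,0.154,0,0.094,-1]]])

```text
clock: 13.8
tool_pos: [0.4914, 0.0189, 0.3297]
orientation: [180.0, -0.0, -101.5]
force: [-0.3, 1.2, -2.2]
opening: 0.025
gripper_force: 30.0
```

```bash
python3 -c "
from tilt import *
a,b,o=main()
for s in (a,b):
    for n in ['stub_root','stub_tip','stub_button']: print(n,[(np.round(d['centre'],1).tolist(),round(d['p'],2)) for d in ctrl.spot_point(s,n)[:2]])
x=cv2.resize(a['color'][110:250,310:440],(557,600),interpolation=3)
y=cv2.resize(b['color'][190:280,200:330],(800,554),interpolation=3)
c=np.zeros((600,800,3),np.uint8);c[:431,:400]=cv2.resize(x,(400,431));c[:554//2,400:]=cv2.resize(y,(400,277))
x=a['color'][130:220,340:430];y=b['color'][195:275,210:310]
c[:400,:400]=cv2.resize(x,(400,400),interpolation=3);c[400:]=0;c[:,400:]=0;c[:320,400:]=cv2.resize(y,(400,320),interpolation=3)
cv2.imwrite('pics/c7.png',c[:400,:,::-1])"
```

```text
13.9 [0.4915 0.0188 0.3297] [ 1.7998e+02 -2.0000e-02 -1.0125e+02] [ 0.3 -0.1 -2.6]
scene handle_mouth pred [348.8 163.4] net (array([347.3, 158.4]), 0.68)
scene handle_hole pred [339.8 152.8] net (array([338.5, 150.8]), 0.68)
top handle_mouth pred [265.4 226.2] net (array([265.7, 225.2]), 0.96)
top handle_hole pred [274.9 225.7] net (array([279.4, 228.8]), 0.87)
tilt [0.54511595] [ 2.1  3.8  1.5  1.2 -1.2  0.6 -4.9 -3.3]
stub_root [([320.6, 383.3], 0.75), ([382.1, 181.5], 0.71)]
stub_tip [([367.6, 172.0], 0.91), ([345.8, 163.3], 0.22)]
stub_button [([380.3, 171.7], 0.85)]
stub_root []
stub_tip []
stub_button []
```

View pics/c7.png

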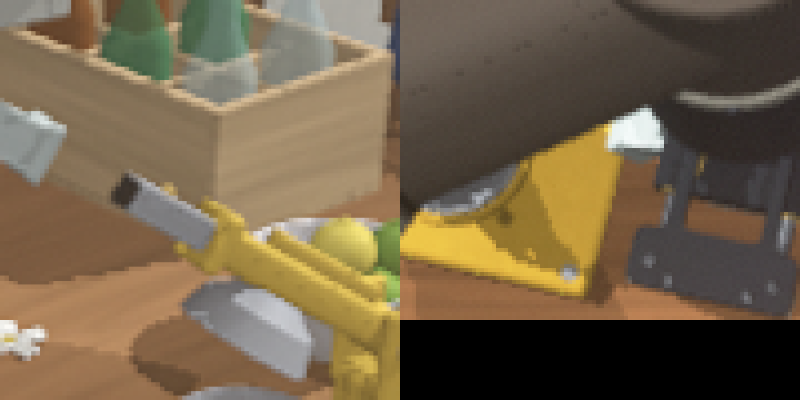

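The picture shows the mouth at scene px about (352,164). It lies on the extension of the stub axis, with the plug at (369,173), so the views agree. The top view hides the stub, so I'll compare lateral edges numerically with the earlier top image.

```bash
cat > lat.py <<'E'
from tilt import *
from m3 import armp,Rz
b=snap('top');o=ctrl.get_obs()
def prof(img,cols,r0,r1):
    for c in cols:
        v=img[r0:r1,c].astype(int);print(c,[(int(q.max()),int(q.max()-q.min())) for q in v])
t=cv2.imread('pics/t1.png')[:,:,::-1]
print('stub rows216-234');prof(t,(230,238,242,246),216,233)
print('mouth rows218-240');prof(b['color'],(262,264,267,270),218,238)
p=np.load('press.npy');O=np.array([p[0],p[1],0]);W=lambda r,k,s:O+Rz(p[2])@(armp(r,k,p[3])+np.array([0,s,0]))
for r in (.18,.2,.22,.23): print('stub',r,proj(b,W(r,.0092,-.0092))[0].round(1),proj(b,W(r,.0092,.0092))[0].round(1))
for s,hw in ((.1,.0165),(.09,.0125),(.08,.0125)): print('mouth',s,proj(b,hp(o,.57,s,hw,side=-hw))[0].round(1),proj(b,hp(o,.57,s,hw,side=hw))[0].round(1))
E
python3 lat.py | grep -v -e press -e handle
```

```text
[[-0.8, -2.6], [0.2, -0.9], [-0.2, -0.5], [-1.9, -0.0], [-0.9, -0.8], [-4.1, -1.3], [-2.0, 0.0], [-3.9, 2.2], [-2.5, -2.5], [-2.9, -2.0], [-1.8, 2.0]]
0.165 [0.5272 0.1943 0.2182]
0.23 [0.5163 0.1418 0.2549]
0.265 [0.5104 0.1136 0.2747]
0.33 [0.4994 0.061  0.3114]
stub rows216-234
230 [(113, 22), (118, 65), (154, 40), (199, 5), (225, 7), (225, 6), (223, 7), (224, 7), (225, 6), (225, 7), (184, 4), (106, 20), (119, 23), (124, 19), (123, 12), (127, 6), (126, 6)]
238 [(236, 162), (235, 162), (226, 157), (216, 49), (228, 7), (226, 7), (226, 7), (225, 7), (226, 7), (226, 6), (212, 8), (150, 2), (133, 4), (188, 5), (208, 7), (172, 5), (114, 11)]
242 [(249, 164), (250, 164), (250, 165), (241, 112), (216, 22), (217, 10), (210, 8), (185, 6), (137, 4), (114, 8), (89, 20), (98, 15), (110, 24), (149, 81), (179, 124), (180, 124), (173, 120)]
246 [(249, 164), (249, 164), (249, 166), (249, 166), (244, 164), (190, 130), (76, 37), (70, 34), (70, 34), (73, 34), (74, 33), (74, 36), (92, 31), (154, 82), (197, 138), (197, 138), (198, 136)]
mouth rows218-240
262 [(67, 16), (68, 17), (66, 18), (62, 14), (63
[... 372 characters left out ...]
16), (160, 108)]
267 [(66, 16), (64, 17), (63, 17), (62, 16), (59, 16), (131, 6), (219, 13), (243, 8), (248, 7), (249, 7), (249, 6), (250, 6), (244, 6), (194, 10), (95, 3), (96, 3), (104, 24), (119, 60), (122, 64), (122, 64)]
270 [(62, 15), (63, 16), (61, 15), (73, 10), (159, 8), (228, 10), (240, 9), (240, 9), (240, 9), (241, 9), (241, 8), (243, 8), (242, 7), (206, 13), (84, 2), (98, 3), (104, 3), (110, 32), (124, 65), (122, 64)]
stub 0.18 [229.3 218.2] [227.3 225.7]
stub 0.2 [235.4 218.7] [233.4 226.4]
stub 0.22 [241.6 219.3] [239.5 227. ]
stub 0.23 [244.7 219.6] [242.7 227.3]
mouth 0.1 [262.3 216.4] [258.6 230.9]
mouth 0.09 [266.5 219. ] [263.7 230. ]
mouth 0.08 [270.  219.3] [267.2 230.4]
```

Lateral agreement is within about 1 px. Moving in along the stub axis.

Request:
carry_out(deltas=[[[-0.06,0,0.041,0,-1],[-0.12,0,0.082,0,-1],[-0.18,0,0.123,0,-1],[-0.2,0,0.137,0,-1],[-0.2,0,0.137,0,-1]]])

```text
clock: 15.05
tool_pos: [0.4994, 0.0588, 0.3016]
orientation: [179.9, -0.1, -101.7]
force: [0.4, -0.2, -1.6]
opening: 0.0247
gripper_force: 30.0
```

```bash
python3 -c "
from tilt import *
a,b,o=main();print(o['moment'])
for n in ['stub_tip','stub_button','stub_root']: print(n,[(np.round(d['centre'],1).tolist(),round(d['p'],2)) for d in ctrl.spot_point(a,n)[:2]])
def seg(r0,r1,c0,c1):
    g=a['color'][r0:r1,c0:c1].astype(int)
    for r,row in enumerate(g): print(r0+r,''.join('Y' if q[0]-q[2]>70 and q[0]>150 and q[1]>120 else '#' if q.max()-q.min()<30 and q.max()>150 else '+' if q.max()-q.min()<30 and q.max()>100 else 'o' if q.max()<80 else '.' for q in row))
seg(142,192,338,400)"
```

```text
15.15 [0.4996 0.0582 0.3026] [ 1.8000e+02 -2.0000e-02 -1.0172e+02] [-0.1  0.2 -2.3]
scene handle_mouth pred [363.4 171. ] net (array([358.8, 168.2]), 0.8)
scene handle_hole pred [354.9 160.7] net (array([352.6, 158.7]), 0.78)
top handle_mouth pred [249.4 224.4] net (array([250. , 222.7]), 0.76)
top handle_hole pred [258.1 224. ] net (array([259.9, 226. ]), 0.69)
tilt [0.56218921] [ 5.   2.1  2.5  1.6 -1.1  1.5 -2.  -2.1]
[ 0.12471525 -0.03972033 -0.00600412]
stub_tip [([368.6, 171.2], 0.89)]
stub_button [([381.6, 169.3], 0.84)]
stub_root [([382.7, 182.3], 0.59), ([316.5, 380.1], 0.36)]
142 +++++oo.++++++++++++++++++##+++##++++........+++++++++++##...+
143 +++++o.++++++++++++++++++#+++++++++++........##+++++++####...+
144 +++++++++++++++++++++++#++##+++++..++.......++++##++#######..+
145 +++++++++++++++++++++++++..........++......+++++############.+
146 +++++++++++++++++++..............+..+......++++###+++++#####++
147 ++++++++++++++..............................#+++++++++++####++
148 +++++++++..................................++++++++++++++###..
149 +++++++++.........................
[... 2142 characters left out ...]
.....+++++++++++++.YYYYYYY...#
182 .......................................+++++++++++.YYYYYYY.###
183 .........................................++++++++.YYYYYYYYY.##
184 ..........................................Y.+++++.YYYYYYYYYYY.
185 .........................................YYY.+++..YYYYYYYYYYYY
186 ..........................................YY.....YYYYYYYYYYYYY
187 ................................................YYYYYYYYYYYYYY
188 ...........................................Y....YYYYYYYYYYYYYY
189 ....................................YYYYYYYYY...YYYYY.YYYYYYYY
190 ...............................YYYYYYYYYYYYYYY..YYYY...YYYYYYY
191 Y............................YYYYYYYYYYYYYYYYYYY..YYYY...YYYYY
```

```bash
cat > cmp.py <<'E'
from tilt import *
import io,contextlib
with contextlib.redirect_stdout(io.StringIO()):
    from m3 import armp,Rz
a=snap('scene');o=ctrl.get_obs()
p=np.load('press.npy')
def line(P,Q,cols): return [round(float(np.interp(c,[P[0],Q[0]],[P[1],Q[1]]) if P[0]<Q[0] else np.interp(c,[Q[0],P[0]],[Q[1],P[1]])),1) for c in cols]
for th in (.56,.6):
  O=np.array([p[0],p[1],0]);W=lambda r,k,s:O+Rz(p[2])@(armp(r,k,th)+np.array([0,s,0]))
  for k in (-.0092,.0092): print(th,'stub near edge',k,line(proj(a,W(.23,k,-.0092))[0],proj(a,W(.165,k,-.0092))[0],(370,374,376,380,384)))
  print('plug centre',proj(a,W(.23,0,0))[0].round(1))
for th in (.5,.56,.6):
  # near side = +x world; ty=(sin,-cos) yaw -101 -> x=-.98 so near = side -hw
  for k in (-.0125,.0125): print(th,'tube near edge',k,line(proj(a,hp(o,th,.02,k,side=-.0125))[0],proj(a,hp(o,th,.092,k,side=-.0125))[0],(342,346,350,354,357)))
  print('rim near',proj(a,hp(o,th,.1,.0165,side=-.0165))[0].round(1),proj(a,hp(o,th,.1,-.0165,side=-.0165))[0].round(1),'tilt mouth c',proj(a,hp(o,th,.1,0))[0].round(1))
# sensitivities
q=hp(o,.56,.1,0);print([(proj(a,q+d)[0]-proj(a,q)[0]).round(2) for d in np.eye(3)*.005])
E
python3 cmp.py
```

```text
0.56 stub near edge -0.0092 [184.0, 185.8, 186.7, 188.5, 189.7]
0.56 stub near edge 0.0092 [175.6, 177.4, 178.4, 180.2, 182.0]
plug centre [364.1 176.7]
0.6 stub near edge -0.0092 [180.1, 182.1, 183.2, 185.2, 187.3]
0.6 stub near edge 0.0092 [171.3, 173.5, 174.5, 176.6, 178.8]
plug centre [366.  173.3]
0.5 tube near edge -0.0125 [166.3, 167.8, 169.2, 170.7, 171.8]
0.5 tube near edge 0.0125 [155.2, 156.0, 157.6, 159.1, 160.2]
rim near [371.5 164.2] [365.3 176.9] tilt mouth c [364.8 168.2]
0.56 tube near edge -0.0125 [166.9, 168.7, 170.5, 172.3, 173.7]
0.56 tube near edge 0.0125 [155.6, 156.6, 158.4, 160.3, 161.7]
rim near [370.7 166.5] [364.  178.9] tilt mouth c [363.7 170.3]
0.6 tube near edge -0.0125 [167.4, 169.4, 171.5, 173.5, 175.0]
0.6 tube near edge 0.0125 [155.9, 156.9, 159.1, 161.2, 162.8]
rim near [370.1 168. ] [363.  180.2] tilt mouth c [362.9 171.6]
[array([1.43, 0.63]), array([ 1.54, -0.54]), array([ 0.07, -1.95])]
```

Measured handle tilt is about 0.575 and stub about 0.60, and the handle is roughly 1.5–3 mm low. I'll raise it slightly and start inserting slowly.

Request:
carry_out(deltas=[[[0,0,-0.008,0,-1],[-0.02,0,0.006,0,-1],[-0.04,0,0.019,0,-1],[-0.06,0,0.032,0,-1],[-0.08,0,0.045,0,-1]]])

```text
clock: 16.15
tool_pos: [0.5028, 0.0741, 0.2931]
orientation: [180.0, -0.0, -101.7]
force: [-0.3, -0.6, -2.7]
opening: 0.0249
gripper_force: 30.0
```

```bash
cat > st.py <<'E'
from h import *
p=np.load('press.npy');o=ctrl.get_obs()
d=o['tool_pos']+[0,0,.011]-[p[0],p[1],0];c,s=np.cos(p[2]),np.sin(p[2])
x=c*d[0]+s*d[1];y=-s*d[0]+c*d[1];z=d[2];th=.6
e=np.array([.085-x,z-.125]);print('t',o['clock'],'mouth-to-collar(model) mm',1e3*(e@[np.cos(th),np.sin(th)]-.165-.0924),'perp',1e3*(e@[-np.sin(th),np.cos(th)]),'lat',1e3*y)
f=o['force'];fx=c*f[0]+s*f[1];fy=-s*f[0]+c*f[1]
print('F along(+ = pushed back)',(-fx*np.cos(th)+f[2]*np.sin(th)).round(1),'perp',(fx*np.sin(th)+f[2]*np.cos(th)).round(1),'lat',fy.round(1),'M',o['moment'].round(2),o['orientation'].round(2))
E
python3 st.py
```

```text
t 16.15 mouth-to-collar(model) mm 57.33940067480887 perp 1.7126146025557012 lat -0.6502037646243588
F along(+ = pushed back) -1.0 perp -2.6 lat 0.2 M [ 0.14 -0.08  0.  ] [ 1.7998e+02 -1.0000e-02 -1.0174e+02]
```

Request:
carry_out(deltas=[[[-0.015,0,0.009,0,-1],[-0.03,0,0.018,0,-1],[-0.045,0,0.027,0,-1],[-0.06,0,0.036,0,-1],[-0.06,0,0.036,0,-1]]])

```text
clock: 16.65
tool_pos: [0.5053, 0.0857, 0.286]
orientation: [180.0, -0.0, -101.7]
force: [-0.4, 0.9, -1.6]
opening: 0.0246
gripper_force: 30.0
```

```bash
python3 st.py;  python3 -c "
from h import *
a=snap('scene')
g=a['color'][150:192,345:400].astype(int)
for r,row in enumerate(g): print(150+r,''.join('Y' if q[0]-q[2]>70 and q[0]>150 and q[1]>120 else '#' if q.max()-q.min()<30 and q.max()>150 else '+' if q.max()-q.min()<30 and q.max()>100 else 'o' if q.max()<80 else '.' for q in row))"
```

```text
t 16.65 mouth-to-collar(model) mm 43.53406465626865 perp 2.5440442623677018 lat -0.6805567674642993
F along(+ = pushed back) -1.6 perp -0.9 lat 0.6 M [0.17 0.02 0.02] [ 1.7998e+02 -1.0000e-02 -1.0174e+02]
150 .++++++++++++++++++++++++++..........++++++++++++++##..
151 .+++++++++++++++++++++.................++++++++++#.....
152 .+++++++++++++++++........................+++++........
153 .++++++++++++...............................#..........
154 .++++++++++++..........................................
155 +++++++++++++..........................................
156 +++++++++++++..........................................
157 +++++++++++++..........................................
158 +.++++++++++...........................................
159 +.++++++++++...........................................
160 ..++++++++++...........................................
161 +++++++++++###.........................................
162 +++++++++++#####.......................................
163 ++++++++++++++####.....................................
164 +++++++++++++++####+...............................
[... 924 characters left out ...]
.........+++#+++++++++++++++.YYYYYYY....
181 .........................++#+++++++++++++++.YYYYYYY...#
182 ..........................+++...+++++++++++.YYYYYYY.###
183 ..................................++++++++.YYYYYYYYY.##
184 ...................................Y.+++++.YYYYYYYYYYYY
185 ..................................YYY.+++..YYYYYYYYYYYY
186 ...................................YY.....YYYYYYYYYYYYY
187 ..........................................YYYYYYYYYYYYY
188 ....................................Y....YYYYYYYYYYYYYY
189 .............................YYYYYYYYY...YYYYYYYYYYYYYY
190 ........................YYYYYYYYYYYYYYY..YYYY...YYYYYYY
191 .....................YYYYYYYYYYYYYYYYYYYYY.YYYY...YYYYY
```

The plug has gone into the mouth with almost no contact force. Pushing on over the button.

Request:
carry_out(deltas=[[[-0.015,0,0.01,0,-1],[-0.03,0,0.02,0,-1],[-0.045,0,0.03,0,-1],[-0.06,0,0.04,0,-1],[-0.075,0,0.05,0,-1]]])

```text
clock: 17.2
tool_pos: [0.5082, 0.0996, 0.2765]
orientation: [180.0, -0.1, -101.8]
force: [-3.9, -6.1, 1.7]
opening: 0.0248
gripper_force: 30.0
```

```bash
python3 st.py
```

```text
t 17.2 mouth-to-collar(model) mm 26.43049888038386 perp 2.669861183046554 lat -0.6885209048226939
F along(+ = pushed back) 6.6 perp -2.5 lat 2.6 M [-1.64  0.92  0.07] [ 1.7999e+02 -8.0000e-02 -1.0176e+02]
```

Request:
carry_out(deltas=[[[-0.015,0,0.01,0,-1],[-0.03,0,0.02,0,-1],[-0.045,0,0.03,0,-1],[-0.06,0,0.04,0,-1],[-0.06,0,0.04,0,-1]]])

```text
clock: 17.7
tool_pos: [0.5107, 0.1123, 0.2677]
orientation: [180.0, -0.0, -101.7]
force: [-0.8, -1.8, -3.7]
opening: 0.0252
gripper_force: 30.0
```

```bash
python3 st.py
```

```text
t 17.7 mouth-to-collar(model) mm 10.840582649093003 perp 2.72993763068527 lat -0.6219941881647796
F along(+ = pushed back) -0.5 perp -4.1 lat 0.4 M [-0.96  0.26 -0.02] [ 1.7997e+02 -1.0000e-02 -1.0175e+02]
```

Request:
carry_out(deltas=[[[-0.01,0,0.007,0,-1],[-0.02,0,0.014,0,-1],[-0.03,0,0.021,0,-1],[-0.036,0,0.025,0,-1],[-0.036,0,0.025,0,-1]]])

```text
clock: 18.2
tool_pos: [0.5121, 0.119, 0.263]
orientation: [180.0, -0.0, -101.8]
force: [-1.6, -3.7, -3.8]
opening: 0.0247
gripper_force: 30.0
```

```bash
python3 st.py;  python3 -c "
from h import *
a=snap('scene')
for n in ['handle_mouth','handle_hole','stub_root','stub_button']: print(n,[(np.round(d['centre'],1).tolist(),round(d['p'],2)) for d in ctrl.spot_point(a,n)[:4]])
g=a['color'][150:200,350:415].astype(int)
for r,row in enumerate(g): print(150+r,''.join('Y' if q[0]-q[2]>70 and q[0]>150 and q[1]>120 else '#' if q.max()-q.min()<30 and q.max()>150 else '+' if q.max()-q.min()<30 and q.max()>100 else 'o' if q.max()<80 else '.' for q in row))"
```

```text
t 18.2 mouth-to-collar(model) mm 2.488746968966851 perp 2.7071754672674335 lat -0.5975468350757074
F along(+ = pushed back) 1.1 perp -5.4 lat 0.8 M [-1.43  0.4   0.04] [ 1.7997e+02 -1.0000e-02 -1.0175e+02]
handle_mouth [([132.8, 299.8], 0.95), ([314.1, 275.7], 0.9), ([383.0, 181.3], 0.56)]
handle_hole [([373.7, 170.4], 0.85), ([309.4, 275.7], 0.74), ([116.5, 297.9], 0.61)]
stub_root [([381.3, 182.8], 0.78)]
stub_button [([381.6, 172.0], 0.72)]
150 .ooooo...o...++++++++++++++++++++++++++++o.++###.................
151 ++ooooo...oo.++++##++++++++++++++++++++++.+###...................
152 +++ooooo.oooo++++++++++++++++++++++++++++++##....................
153 ++.oooooo+++++++++++++++++++++++++++++##++###....................
154 ++.ooooo.++++++++++..++++++++++++++++###++#++#...................
155 ++.ooooo.+++++++++.o.+++++++++++++++###+++++.....................
156 o.oooooo.++++++++++++++++++++++++++##++++........................
157 oooooooo.++++++++++++++++++++++++++++............................
158 oooooooo.+++++++++++++++++++++++.................................
159 oooooooo.+++++++++
[... 2147 characters left out ...]

190 ...................YYYYYYYYYYYYYYY..YYYY...YYYYYYYYYYYYYYYYYYYYYY
191 .................YYYYYYYYYYYYYYYYYYY..YYYY...YYYYYYYYYYYYYYYYYYYY
192 .......Y.....YYYYYYYYYYYYYYYYYYYYYYYY.....#...YYYYYYYYYYYYYYYYYYY
193 ..YYY.YYYYYYYYYYYYYYYYYYYYYYYYYYYYY..+++#++++...YYYYYYYYYYYYYYYYY
194 YYYYYYYYYYYYYYYYYYYYYYYYYYYYYYYYYY.++++++++++++...YYYYYYYYYYYYYYY
195 YYYYYYYYYYYYYYYYYYYYYYYYYYYYYYYYY.+++++++++++#####..YYYYYYYYYYYYY
196 YYYYYYYYYYYYYYYYYYYYYYYYYYYYYYYY.+.++++++++#########..YYYYYYYYYYY
197 YYYYYYYYYYYYYYYYYYYYYYYYYYYYYYY.+.++++++++############..YYYYYYYYY
198 YYYYYYYYYYYYYYYYYYYYYYYYYYYYYY.+.++++++++++#############.YYYYYYYY
199 YYYYYYYYYYYYYYYYYYYYYYYYYYYYYY.++++++++++++++############..YYYYYY
```

Request:
carry_out(deltas=[[[-0.006,0,0.006,0,-1],[-0.012,0,0.01,0,-1],[-0.018,0,0.015,0,-1],[-0.024,0,0.019,0,-1],[-0.024,0,0.019,0,-1]]])

```text
clock: 18.95
tool_pos: [0.5131, 0.1238, 0.2594]
orientation: [180.0, -0.0, -101.7]
force: [-2.6, -3.9, -3.9]
opening: 0.0246
gripper_force: 30.0
```

```bash
python3 st.py
cat > asc.py <<'E'
from h import *
a=snap('scene')
for n in ['handle_hole','stub_button']: print(n,[(np.round(d['centre'],1).tolist(),round(d['p'],2)) for d in ctrl.spot_point(a,n)[:3]])
g=a['color'][158:192,360:408].astype(int)
for r,row in enumerate(g): print(158+r,''.join('Y' if q[0]-q[2]>70 and q[0]>150 and q[1]>120 else '#' if q.max()-q.min()<30 and q.max()>150 else 'b' if q[0]-q[2]>45 and q[0]>110 else '+' if q.max()-q.min()<30 and q.max()>100 else 'o' if q.max()<80 else '.' for q in row))
E
python3 asc.py
```

```text
t 18.95 mouth-to-collar(model) mm -3.61660971701043 perp 2.512959916589008 lat -0.6319589303033051
F along(+ = pushed back) 1.4 perp -5.7 lat 1.7 M [-1.14  0.64  0.03] [ 179.98   -0.   -101.75]
handle_hole [([378.2, 173.7], 0.87), ([315.9, 279.2], 0.84)]
stub_button [([381.2, 173.7], 0.93)]
158 +++++++++++++++++++++++++++++..bbbbbbbbbbbbbbbbb
159 .++++++++++++++++++++++++....bbbbbbbbbbbbbbbbbbb
160 .+++++++++++++++++++....bbb.bbbbbbbbbbbbbbbbbbbb
161 .+++++++++++++++...bbbbbbbbbbbbbbbbbbbbbbbbbbbbb
162 .+++++++++++...bbbbbbbbbbbb.bbbbbbbbbbbbbbbbbbbb
163 .+++++++++++.bbb.bbbbbbbbbbbbbbbbbbbbbbbbbbbbbbb
164 +++++++++++#bbbb...bbbbbbbbbbbbbbbbbbbbbbbbbbbbb
165 .+++++++++++bbb..bbb..bbbbbbbbbbbbbbbbbbbbbbbbbb
166 .+++++++++++b...bbbbb...bbbbbbbbbbbbbbbbbbbbbbbb
167 o++++++++++.b....bbbb..bbbbbbbbbbbbbbbbbbbbbbbbb
168 .+++++++++##.bb....bbbbbbbbbbbbbbbbbbbbbbbbbbbbb
169 .+++++++++####.bbbb.bbbbb.b.bbbbbbbbbbbbbbbbbbbb
170 +++++++++++#####.bb....b..bbbbbbbbbbbbbbbbbbbbbb
171 +++++++++++#+####bbbbbbbb.bbbbbbbbbbbbbbbbbbbbbb
172 ++++++++++##++####bb.bbbbbbbbbbbbbbbbbbbbbbbbbbb
173 +++++++++
[... 293 characters left out ...]
bbbbbbbbbbb
179 bbbbbb.+++###+++++++######++++##YYYbbbbbbbbb.###
180 bbbbbbbb.++####++++++#+###+++++.YYYYbbbb.#######
181 bbbbbbbbbbb.+####+++++++++++#++YYYYYbb.##bb#####
182 bbbbbbbbbbbbb.++###++++++++#++bYYYYYb####YYYY###
183 bbbbbbbbbbbbbbb.+####+#++++#+.YYYYYYYb##YYYYYYb#
184 bbbbbbbbbbbbbbbbb.+####+++#++YYYYYYYYYYYYYYYYYYY
185 bbbbbbbbbbbbbbbbbb.+++#++##+.YYYYYYYYYYYYYYYYYYY
186 bbbbbbbbbbbbbbbbbbbb.++++##+YYYYYYYYYYYYYYYYYYYY
187 bbbbbbbbbbbbbbbbbbbbbb++##+bYYYYYYYYYYYYYYYYYYYY
188 bbbbbbbbbbbbbbbbbbbbbYb++##YYYYYYYYYYYYYYYYYYYYY
189 bbbbbbbbbbbbbbYYYYYYYYYbb.YYYYYYYYYYYYYYYYYYYYYY
190 bbbbbbbbbYYYYYYYYYYYYYYYbbYYYYbbbYYYYYYYYYYYYYYY
191 bbbbbbYYYYYYYYYYYYYYYYYYYYbbYYYYbbbYYYYYYYYYYYYY
```

Request:
carry_out(deltas=[[[-0.006,0,0.004,0,-1],[-0.012,0,0.008,0,-1],[-0.018,0,0.012,0,-1],[-0.024,0,0.016,0,-1],[-0.024,0,0.016,0,-1]]])

```text
clock: 19.6
tool_pos: [0.5133, 0.1242, 0.2591]
orientation: [-180.0, -0.4, -101.8]
force: [-11.0, -19.8, 16.8]
opening: 0.025
gripper_force: 30.0
```

```bash
python3 st.py; python3 asc.py
```

```text
t 19.6 mouth-to-collar(model) mm -4.123931408400658 perp 2.48844654717199 lat -0.6904277769926442
F along(+ = pushed back) 27.3 perp 1.7 lat 6.7 M [-6.6   3.99  0.15] [-179.96   -0.37 -101.76]
handle_hole [([379.2, 177.1], 0.86), ([113.8, 299.7], 0.62), ([312.4, 276.0], 0.59)]
stub_button [([377.3, 170.7], 0.63)]
158 .++++++++++++++++++++++++++++...bbbbbbbbbbbbbbbb
159 .++++++++++++++++++++++++....bbbbbbbbbbbbbbbbbbb
160 .++++++++++++++++++++....bb.bbbbbbbbbbbbbbbbbbbb
161 .+++++++++++++++...b.bbbbbbbbbbbbbbbbbbbbbbbbbbb
162 .++++++++++++..bbbbbbbbbbbbbbbbbbbbbbbbbbbbbbbbb
163 ++++++++++++.b.bbbbbbbbbbbbbbbbbbbbbbbbbbbbbbbbb
164 ++++++++++++.bbb.b..bbbbbbbbbbbbbbbbbbbbbbbbbbbb
165 .+++++++++++.bb..b.b.bbbbbbbbbbbbbbbbbbbbbbbbbbb
166 ..++++++++++bb..bb.bb..bbbbbbbbbbbbbbbbbbbbbbbbb
167 ..++++++++++bb...b.b.b.bbbbbbbbbbbbbbbbbbbbbbbbb
168 .++++++++++#.bbb...b.bbbbbbbbbbbbbbbbbbbbbbbbbbb
169 .+++++++++####.bbb.b.bbbbbb.bbbbbbbbbbbbbbbbbbbb
170 ++++++++++######.bb.b..bb.b.bbbbbbbbbbbbbbbbbbbb
171 ++++++++++##+####.bbbb.bbbbbbbbbbbbbbbbbbbbbbbbb
172 +++++++++++#+++###bb.bbbbbbbbbbbbbbbbbb
[... 316 characters left out ...]
bbbbbbbbbbb
179 bbbbbb.++###+#++++++#####+++++##YYYbbbbbbbbb.###
180 bbbbbbbb.++####+++++++#+##+++++.YYYYbbbb.#######
181 bbbbbbbbbb.+++###+++++++++++#++YYYYYbb.##bb#####
182 bbbbbbbbbbbbb.++###++++++++##+.YYYYYb####YYYY###
183 bbbbbbbbbbbbbbb.+####+#++++#++YYYYYYYb##YYYYYYb#
184 bbbbbbbbbbbbbbbbb.+####+++##+bYYYYYYYYYYYYYYYYYY
185 bbbbbbbbbbbbbbbbbb.++++++##+.YYYYYYYYYYYYYYYYYYY
186 bbbbbbbbbbbbbbbbbbbb.++++##+YYYYYYYYYYYYYYYYYYYY
187 bbbbbbbbbbbbbbbbbbbbbb++##+.YYYYYYYYYYYYYYYYYYYY
188 bbbbbbbbbbbbbbbbbbbbbYb++++YYYYYYYYYYYYYYYYYYYYY
189 bbbbbbbbbbbbbbYYYYYYYYYb.+bYYYYYYYYYYYYYYYYYYYYY
190 bbbbbbbbbYYYYYYYYYYYYYYYbbYYYYbbbYYYYYYYYYYYYYYY
191 bbbbbbYYYYYYYYYYYYYYYYYYYYbbYYYYbbbYYYYYYYYYYYYY
```

It is firmly against the collar (27 N). I'll relax and tug back slightly to check the button has latched.

Request:
carry_out(deltas=[[[0.012,0,-0.008,0,-1],[0.02,0,-0.014,0,-1],[0.026,0,-0.018,0,-1],[0.034,0,-0.023,0,-1],[0.034,0,-0.023,0,-1]]])

```text
clock: 20.25
tool_pos: [0.5129, 0.1224, 0.2605]
orientation: [180.0, 0.1, -101.7]
force: [-1.1, 2.1, -7.5]
opening: 0.0249
gripper_force: 30.0
```

```bash
python3 st.py; python3 -c "
from h import *
a=snap('scene');cv2.imwrite('pics/c8.png',cv2.resize(a['color'][140:215,345:445],(800,600),interpolation=cv2.INTER_CUBIC)[:,:,::-1])"
```

```text
t 20.25 mouth-to-collar(model) mm -1.763004366103535 perp 2.667633305674315 lat -0.6616256365975272
F along(+ = pushed back) -5.8 perp -5.1 lat 1.5 M [0.62 0.24 0.  ] [ 1.7998e+02  6.0000e-02 -1.0175e+02]
```

View pics/c8.png

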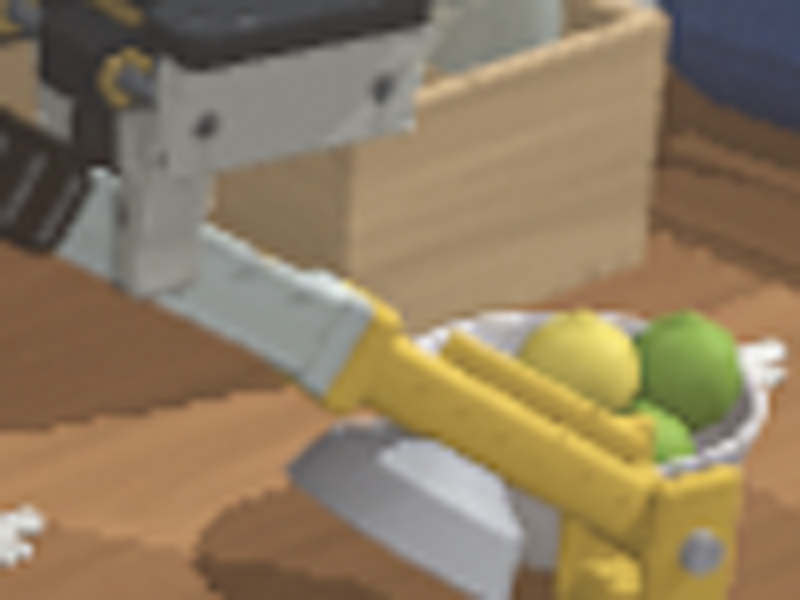

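Mouth at the collar (crop (330,350)), stub fully covered. One stronger tug, then push home again.

Request:
carry_out(deltas=[[[0.008,0,-0.005,0,-1],[0.014,0,-0.01,0,-1],[0.014,0,-0.01,0,-1]]])

```text
clock: 20.6
tool_pos: [0.5126, 0.1206, 0.2627]
orientation: [-180.0, 0.1, -101.7]
force: [-2.3, 4.4, -5.5]
opening: 0.0248
gripper_force: 30.0
```

Request:
carry_out(deltas=[[[-0.01,0,0.006,0,-1],[-0.02,0,0.014,0,-1],[-0.03,0,0.02,0,-1],[-0.036,0,0.024,0,-1],[-0.036,0,0.024,0,-1]]])

```text
clock: 21.1
tool_pos: [0.5133, 0.1242, 0.2596]
orientation: [-180.0, -0.2, -101.7]
force: [-7.8, -6.3, 7.2]
opening: 0.025
gripper_force: 30.0
```

```bash
python3 st.py
```

```text
t 21.1 mouth-to-collar(model) mm -3.818373878368628 perp 2.932389862242952 lat -0.7368397816341008
F along(+ = pushed back) 10.5 perp 1.6 lat 6.4 M [-2.16  3.01  0.09] [-1.7997e+02 -1.7000e-01 -1.0175e+02]
```

Home again at about 10 N. Releasing and lifting clear.

Request:
carry_out(deltas=[[[0.012,0,-0.008,0,-1],[0.012,0,-0.008,0,1],[0.012,0,-0.008,0,1],[0.012,0,-0.008,0,1],[0.012,0,-0.008,0,1]]])

```text
clock: 21.6
tool_pos: [0.5137, 0.1238, 0.26]
orientation: [-180.0, 0.0, -101.7]
force: [-0.7, -0.0, 0.0]
opening: 0.0513
gripper_force: 0.0
```

Request:
carry_out(deltas=[[[0,0,0,0,1],[0,0,0,0,1],[0,0,-0.2,0,1],[0,0,-0.45,0,1],[0,0,-0.6,0,1]]])

```text
clock: 22.1
tool_pos: [0.514, 0.1235, 0.3836]
orientation: [-179.8, 0.1, -101.7]
force: [0.4, -0.2, -0.1]
opening: 0.0866
gripper_force: 0.0
```

```bash
python3 st.py; python3 asc.py; python3 -c "
from plan import *
from h import *
o=ctrl.get_obs();p=np.load('press.npy');print(o['tool_pos'],o['opening'])
c,s=np.cos(p[2]),np.sin(p[2])
def P(th,up=0,r=.335,lat=-.0007):
    x=.085-r*np.cos(th)+.0165*np.sin(th);z=.125+r*np.sin(th)+.019*np.cos(th)+up
    return (p[0]+c*x-s*lat,p[1]+s*x+c*lat,z,o['orientation'][2])
plan(o['tool_pos'],o['orientation'][2],[P(.6,.06),P(.6,.01)]+[P(t) for t in (.55,.5,.45,.4,.35,.3,.25,.2,.15,.1,.05,0,-.03)])
for t in (.6,.5,.4,.3,.2,.1,0,-.03): print(t,np.round(P(t)[:3],4))
"
```

```text
t 22.1 mouth-to-collar(model) mm 66.60482853447243 perp 104.95028915386217 lat -1.4898557855670402
F along(+ = pushed back) 0.0 perp -0.1 lat -0.4 M [ 0.17 -0.22 -0.02] [-1.7980e+02  9.0000e-02 -1.0175e+02]
handle_hole [([111.2, 296.1], 0.86), ([379.1, 172.3], 0.85), ([312.2, 276.6], 0.79)]
stub_button [([380.1, 170.9], 0.83)]
158 bbbb....bbbbbb..bbbbbbbbbb..bbbbbbbbbbbbbbbbbbbb
159 bb.bbb...bbbbbbbb.bbbbbbbbb.bbbbbbbbbbbbbbbbbbbb
160 b.bbbbbb...bbbbbbbbbbbbbbbb.bbbbbbbbbbbbbbbbbbbb
161 bbbbbb.bb.bbbb.bbbbbbbb.bbb.bbbbbbbbbbbbbbbbbbbb
162 .bbbbbbb.bbbb..bbbbbbbbbbbbbbbbbbbbbbbbbbbbbbbbb
163 ##.bbb...bbbbbbbbbbbbbbbbbbbbbbbbbbbbbbbbbbbbbbb
164 ####.bbb..bbbbb..b.bbbbbbbbbbbbbbbbbbbbbbbbbbbbb
165 ######.bbbb.bbb...bb..bbbbbbbbbbbbbbbbbbbbbbbbbb
166 +++#####.bbb..b.bb.bb..bbbbbbbbbbbbbbbbbbbbbbbbb
167 +++++#####.bb....bbbbb..bbbbbbbbbbbbbbbbbbbbbbbb
168 ++#+++######.bb....bbbbbbbbbbbbbbbbbbbbbbbbbbbbb
169 #####++++#####.bb.b.bbbb.bb.bbbbbbbbbbbbbbbbbbbb
170 ######+++++#####.bbb...bb..bbbbbbbbbbbbbbbbbbbbb
171 +####++++++++####.bbbbbb.bbbbbbbbbbbbbbbbbbbbbbb
172 +++###++####+++###bb.bbbb
[... 1652 characters left out ...]
0.0, 0.079] -0.0 rows>=0.3 -> [0.4902 0.0137 0.2263] -101.75
[0.023, 0.0, 0.081] -0.0 rows>=0.3 -> [0.4893 0.0092 0.2101] -101.75
[0.018, 0.0, 0.081] -0.0 rows>=0.3 -> [0.4886 0.0057 0.1939] -101.75
[0.015, 0.0, 0.083] -0.0 rows>=0.3 -> [0.488  0.0028 0.1773] -101.75
[0.01, 0.0, 0.083] -0.0 rows>=0.3 -> [0.4876 0.0008 0.1607] -101.75
[0.007, 0.0, 0.084] -0.0 rows>=0.3 -> [ 0.4873 -0.0005  0.1439] -101.75
[0.001, 0.0, 0.05] -0.0 rows>=0.2 -> [ 0.4872 -0.0007  0.1339] -101.75
0.6 [0.5011 0.0659 0.3298]
0.5 [0.4973 0.0474 0.3023]
0.4 [0.494  0.0317 0.273 ]
0.3 [0.4913 0.019  0.2422]
0.2 [0.4893 0.0093 0.2102]
0.1 [0.488  0.0028 0.1773]
0 [ 0.4873 -0.0005  0.144 ]
-0.03 [ 0.4872 -0.0008  0.1339]
```

Request:
carry_out(deltas=[[[0,0,-0.04,0,-1],[0.297,0.004,-0.04,0,-1],[0.297,0.004,-0.04,0,-1],[0.297,0.004,-0.04,0,-1],[0.297,0.004,-0.04,0,-1]]])

```text
clock: 22.75
tool_pos: [0.5002, 0.0656, 0.3873]
orientation: [180.0, -0.0, -101.8]
force: [-0.5, 0.5, 0.7]
opening: 0.0531
gripper_force: 0.0
```

```bash
python3 st.py | head -1; python3 -c "
from h import *
a=snap('scene');b=snap('top')
p=np.load('press.npy');c,s=np.cos(p[2]),np.sin(p[2]);th=.6
x=.085-.198*np.cos(th)+.0142*np.sin(th);z=.125+.198*np.sin(th)+.017*np.cos(th)
B=np.array([p[0]+c*x,p[1]+s*x,z]);print(proj(a,B),proj(b,B))
for g,(r0,r1,c0,c1) in ((a['color'],(164,178,370,390)),(b['color'],(212,232,222,246))):
    for r in range(r0,r1): print(r,' '.join('%4d/%3d'%(int(q[0])-int(q[2]),q.max()) for q in g[r,c0:c1]))
o=ctrl.get_obs();print(o['tool_pos'],o['opening'])
"
```

```text
t 22.75 mouth-to-collar(model) mm 117.82566697422376 perp 74.42337910173414 lat 0.11483294845474057
[[378.0900941  172.10233224]] [[232.09755617 221.63746861]]
164   47/130   47/131   47/132   46/133   46/134   46/133   45/131   45/132   45/132   46/133   46/135   46/135   47/137   48/137   47/137   49/137   47/136   46/135   50/144   55/164
165   45/128   45/128   46/129   46/130   45/131   44/132   44/131   47/131   45/130   45/132   43/131   45/132   47/135   48/136   47/137   47/137   47/137   46/134   50/145   56/165
166   47/127   45/128   44/127   46/128   45/129   45/130   46/131   45/130   45/132   47/131   46/131   44/131   45/132   46/133   46/135   46/135   46/136   46/134   50/146   56/168
167   37/143   50/127   46/127   46/125   46/127   45/128   45/129   46/130   45/130   46/131   48/132   46/132   46/130   45/132   47/134   48/134   47/136   48/138   51/150   57/171
168    0/198    9/183   39/143   48/127   47/127   45/126   45/127   46/128   45/128   46/130   46/130   46/131   46/131   46/131   47/133   47/135   47/136   47/137   52/153   57/173
169   -3/174   -2/19
[... 5391 characters left out ...]
77/142   52/144   29/136    9/131   -2/130   -1/129   -1/126   -2/123   -1/117    0/103    1/100    1/100    1/104    2/105    1/105   -1/103    2/104    1/103    0/103    0/104    1/ 98    1/ 75    0/ 70
230   28/101   44/116   71/136   72/141   50/139   31/135   20/130    5/126   -3/126   -1/118   -1/102    0/ 96    0/ 99    0/105    0/108   -4/124   -8/159   -1/119   23/112   47/133   36/124    5/ 91    0/ 74   -1/ 70
231    1/100    3/101   14/105   34/126   63/129   59/133   38/126    7/119   -1/106    2/ 91    1/102    0/ 95    0/ 94   -1/102   -1/111   -4/131   -9/171    8/129   76/144  114/178   95/157   31/ 96    2/ 68    1/ 72
[0.5004122  0.06613957 0.38724684] 0.045007702801686575
```

A brass-yellow spot sits in the hole in both views (top (233,222), scene (378,172)), so the button has popped. Now pressing the arm down gently.

Request:
carry_out(deltas=[[[0,0,0.05,0,-1],[0,0,0.1,0,-1],[0,0,0.15,0,-1],[0,0,0.2,0,-1],[0,0,0.24,0,-1]]])

```text
clock: 23.35
tool_pos: [0.5001, 0.0656, 0.3384]
orientation: [179.9, -0.0, -101.7]
force: [-0.1, -0.8, 0.3]
opening: 0.005
gripper_force: 0.0
```

Request:
carry_out(deltas=[[[0,0,0.03,0,-1],[0.02,0,0.07,0,-1],[0.045,0,0.11,0,-1],[0.07,0,0.15,0,-1],[0.095,0,0.185,0,-1]]])

```text
clock: 23.85
tool_pos: [0.4964, 0.0466, 0.3022]
orientation: [-180.0, 0.0, -101.8]
force: [1.1, 1.2, 0.5]
opening: 0.0002
gripper_force: 0.7
```

```bash
python3 st.py
```

```text
t 23.85 mouth-to-collar(model) mm 85.73013708190204 perp -6.760828157973747 lat -0.015415787718076057
F along(+ = pushed back) -0.9 perp 1.2 lat -0.8 M [ 0.6  -0.36  0.  ] [-1.7998e+02  3.0000e-02 -1.0176e+02]
```

Request:
carry_out(deltas=[[[0.042,0,0.072,0,-1],[0.08,0,0.147,0,-1],[0.115,0,0.223,0,-1],[0.145,0,0.3,0,-1],[0.172,0,0.38,0,-1]]])

```text
clock: 24.35
tool_pos: [0.4894, 0.0129, 0.226]
orientation: [-180.0, 0.0, -101.8]
force: [0.4, 1.0, 0.8]
opening: -0.0
gripper_force: 0.7
```

```bash
python3 st.py; python3 -c "
from h import *
a=snap('scene')
for n in ['handle_hole','handle_mouth','stub_button','stub_root']: print(n,[(np.round(d['centre'],1).tolist(),round(d['p'],2)) for d in ctrl.spot_point(a,n)[:4]])
p=np.load('press.npy');c,s=np.cos(p[2]),np.sin(p[2])
for th in (.6,.4,.25,.1,0):
    x=.085-.165*np.cos(th);z=.125+.165*np.sin(th);print(th,proj(a,[p[0]+c*x,p[1]+s*x,z]).round(1))
"
```

```text
t 24.35 mouth-to-collar(model) mm 71.13728260207442 perp -89.08125518884944 lat -0.017893228593614252
F along(+ = pushed back) -0.4 perp 1.3 lat -0.2 M [ 0.54 -0.21  0.05] [-1.7997e+02  4.0000e-02 -1.0177e+02]
handle_hole [([365.8, 199.5], 0.92), ([314.6, 278.3], 0.91), ([113.4, 297.6], 0.65)]
handle_mouth [([135.4, 303.2], 0.87), ([314.0, 275.9], 0.86), ([374.3, 200.2], 0.65), ([195.7, 283.7], 0.62)]
stub_button [([367.8, 196.0], 0.61)]
stub_root [([373.9, 204.3], 0.79)]
0.6 [[384.  182.8]]
0.4 [[378.1 194.6]]
0.25 [[375.  203.6]]
0.1 [[373.1 212.4]]
0 [[372.6 218.1]]
```

Arm at about 0.25 rad and following. Pressing to the stop.

Request:
carry_out(deltas=[[[0.023,0,0.08,0,-1],[0.041,0,0.16,0,-1],[0.056,0,0.24,0,-1],[0.066,0,0.31,0,-1],[0.073,0,0.38,0,-1]]])

```text
clock: 25.1
tool_pos: [0.4876, -0.0006, 0.1515]
orientation: [-179.9, 0.1, -101.7]
force: [0.8, 0.5, 1.7]
opening: 0.0006
gripper_force: 0.7
```

Request:
carry_out(deltas=[[[0,0,0.025,0,-1],[0,0,0.05,0,-1],[0,0,0.07,0,-1],[0,0,0.09,0,-1],[0,0,0.09,0,-1]]])

```text
clock: 25.6
tool_pos: [0.4877, -0.0011, 0.1356]
orientation: [-179.8, -0.0, -101.7]
force: [-8.1, -0.3, 24.1]
opening: 0.0007
gripper_force: 11.7
```

```bash
python3 st.py; python3 -c "
from h import *
a=snap('scene')
for n in ['handle_hole','handle_mouth','stub_button','stub_root']: print(n,[(np.round(d['centre'],1).tolist(),round(d['p'],2)) for d in ctrl.spot_point(a,n)[:4]])"
```

```text
t 25.6 mouth-to-collar(model) mm 31.681750765873886 perp -171.6486424967323 lat -1.2042061808839113
F along(+ = pushed back) 15.2 perp 18.7 lat 7.8 M [-0.26  2.87  0.02] [-1.7984e+02 -1.0000e-02 -1.0167e+02]
handle_hole [([112.4, 299.5], 0.93), ([311.8, 277.2], 0.77), ([363.8, 218.6], 0.71)]
handle_mouth [([135.3, 302.6], 0.75), ([369.5, 217.1], 0.7), ([314.0, 278.2], 0.63), ([368.0, 218.6], 0.38)]
stub_button [([362.3, 215.8], 0.91)]
stub_root [([371.0, 216.7], 0.71)]
```

The arm is on its stop (24 N). Lifting clear and checking.

Request:
carry_out(deltas=[[[0,0,-0.05,0,-1],[0,0,-0.2,0,-1],[0,0,-0.45,0,-1],[0,0,-0.7,0,-1],[0,0,-0.7,0,-1]]])

```text
clock: 26.35
tool_pos: [0.49, -0.0003, 0.2804]
orientation: [-179.4, 0.3, -101.7]
force: [0.5, 0.7, -0.7]
opening: 0.0005
gripper_force: 0.0
```

```bash
python3 -c "
from h import *
a=snap('scene');b=snap('top')
for n in ['handle_hole','handle_mouth','stub_button','stub_root']: print(n,[(np.round(d['centre'],1).tolist(),round(d['p'],2)) for s in (a,b) for d in ctrl.spot_point(s,n)[:3]])
p=np.load('press.npy');c,s=np.cos(p[2]),np.sin(p[2])
for th in (.1,.05,0):
  for r,k in ((.165,0),(.198,.0142)):
    x=.085-r*np.cos(th)+k*np.sin(th);z=.125+r*np.sin(th)+k*np.cos(th);X=[p[0]+c*x,p[1]+s*x,z];print(th,r,proj(a,X).round(1),proj(b,X).round(1))
for g,(u,v) in ((a['color'],(218,362)),(b['color'],(224,238))):
    q=g[u-9:u+10,v-9:v+10].astype(int);m=(q[...,0]-q[...,2]>60);print('\n'.join(''.join('Y' if k else '.' for k in r) for r in m))
m=ctrl.silhouettes(a,'pick_jar')[0];print(m['centre']);o=ctrl.get_obs();print(o['clock'],o['tool_pos'],o['force'])"
```

```text
handle_hole [([312.4, 277.7], 0.88), ([113.8, 299.1], 0.85), ([359.4, 215.2], 0.65), ([323.8, 237.4], 0.87), ([472.5, 325.7], 0.78), ([263.2, 232.1], 0.75)]
handle_mouth [([134.1, 302.2], 0.92), ([313.5, 275.3], 0.8), ([371.5, 218.4], 0.64), ([316.6, 249.1], 0.96), ([458.2, 318.3], 0.8)]
stub_button [([360.7, 216.3], 0.84)]
stub_root [([371.3, 219.1], 0.82), ([400.1, 313.8], 0.27)]
0.1 0.165 [[373.1 212.4]] [[243.1 231.5]]
0.1 0.198 [[362.7 209.1]] [[254.3 233. ]]
0.05 0.165 [[372.8 215.3]] [[243.9 232.1]]
0.05 0.198 [[362.1 212.7]] [[255.4 233.8]]
0 0.165 [[372.6 218.1]] [[244.4 232.8]]
0 0.198 [[361.7 216.2]] [[256.3 234.6]]
YYYYYYYYYYYYYYYYYYY
YYYYYYYYYYYYYYYY..Y
YYYYYYYYYYYYYY.....
YYYYYYYYYYYYYY.....
YYYYYYYYYY.........
YYYYYYY............
YYYY...............
...................
.......YYY.........
.......YY..........
...................
...................
...................
...................
...................
...................
...................
..................Y
...............YYYY
...................
...................
...................
...................
...................
...................
...................
...................
...................
...................
...................
...................
...................
...................
...................
...................
...................
...................
...................
[376.8, 323.7]
26.9 [ 0.48634391 -0.00096985  0.27218234] [-0.04924712 -0.00052074  0.37278761]
```

The stub root sits at its θ≈0 position (scene (371,219)) and the brass button shows in the hole at (361,217). The robot is clear and the jar is in place, so I'm handing in.

```bash
python3 -c "
from plant import ctrl
print(ctrl.close_job())"
```

```text
the job is handed in; nothing more can be done
None
```

The handle is fully home on the stub with its brass button showing through the hole, the press arm is down on its stop, the gripper is clear, and the job is handed in (no score was returned).

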